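# Nip up the output-flange nut between the studs

### The job

Take the double-ended ring spanner from its rubber mat and tighten (clockwise from above) the big hex nut on the gearbox flange with it until the nut comes up against its stop, then nip it up with a steady pull to about 1.2 N m, never beyond 2. The three upright studs block a full turn, so work in short swings in the open gap on the side of the flange nearest the robot, lifting the spanner off and refitting it between swings. Then lay the spanner flat back on its mat, leaving the nut tight and the other things on the bench where they are, and keep the gripper's fingers off the gearbox.

Things in the scene. Friction and masses are not known exactly. Their poses are not given: they have to be found in the camera images.
- gearbox: Gearbox tail section fixed on the bench: a 170 x 170 x 12 mm steel plate, a round aluminium housing (132 mm across, up to 34 mm) and a dark three-arm flange (top at 44 mm). Three upright steel studs, 10 mm thick, tops at 102 mm, stand 53 mm from the nut's axis at 0, +120 and -120 deg from the gearbox's +x axis. Origin: on the nut's axis at bench level, z up.
- gap (a point): Middle of the open gap between two studs on the robot's side: 50 mm from the nut's axis along the gearbox's -x axis, 80 mm above the bench; axes as the gearbox's. With the ring on the nut, the spanner's handle can swing about 46 deg to either side of this point, seen from the nut, before it meets a stud.
- nut_top (a point): Centre of the top face of the oiled steel hex nut in the middle of the flange: 36 mm across flats, 41.6 mm across corners, 22 mm high, top 68 mm and underside 46 mm above the bench; a 20 mm thick shaft end stands 12 mm out of it. z up; x square to one of its flats (the flats face every 60 deg from x). It turns with the nut.
- nut (a joint): How far the nut is screwed on relative to its shaft, rad, growing clockwise from above (tightening). Starts loose at 0.33 to 0.68 and meets a firm stop at 2.30. Until then it turns against a steady friction of about 0.35 N m, and it stays where it is left.
- shaft (a joint): Springy wind-up of the shaft that carries the nut, rad, growing clockwise: 12 N m per rad, so it shows the torque on the nut (0.03 while the nut runs, 0.10 at 1.2 N m, 0.167 at 2 N m); it springs back to 0 when let go.
- spanner: Loose steel double-ended offset ring spanner, 0.35 to 0.65 kg: two rings, 14 mm high, hang below a raised straight handle. Origin: under the middle of the handle at the level of the rings' undersides; x along the handle towards the larger ring, z up. The smaller ring, centred 90 mm along -x, has a 29 mm hole and does not fit the nut.
- spanner_ring (a point): Centre of the larger ring at the level of its underside, 90 mm along the spanner's +x; axes as the spanner's. Hexagonal hole 39.5 mm across flats (flats face along x and every 60 deg from it), 54 mm outside flat to flat. It fits the nut with 12 to 15 deg of turning play either way; fully down, its underside is level with the nut's.
- spanner_grip (a point): Middle of the handle, 36 mm above the rings' undersides; the handle here is 12 mm wide, 14 mm high and straight for 50 mm to either side, balanced to within 10 mm. Axes as the spanner's.
- mat: Black rubber mat fixed on the bench, 280 x 150 x 4 mm, long side along its x; origin centre of its underside. The spanner starts on it, roughly along it.
- bearing: Bystander, leave alone: steel ball-bearing ring, 62 mm across, 16 mm high, lying flat; origin centre of underside
- sun_gear: Bystander, leave alone: small dark steel stepped gear blank, 48 mm across, 28 mm high; origin centre of underside
- drum: Bystander, leave alone: dark steel clutch drum, 80 mm across, 60 mm high; origin centre of underside
- fluid: Bystander, leave alone: grey fluid bottle, 70 mm across, 190 mm high; origin centre of underside
- screwdriver: Bystander, leave alone: screwdriver lying on the bench; origin at its underside
- jar: Bystander, leave alone: clear screw-lid jar, 60 mm across, 70 mm high; origin centre of underside
Things that resemble listed ones, but are neither listed nor needed, are in the scene too. Several things have the shape of the spanner; the one meant has the colours described above.

How it is judged:
On the way, in this order (a step that is already met when the one before it is completed fails the run):
1. the larger ring sits down over the nut (horizontal distance between spanner_ring and nut_top below 0.005 m and z of spanner_ring in the frame of nut_top below -0.014 m and angle between spanner's own z axis and vertical below 0.12 rad), for 0.1 s.
2. with the ring on the nut, the nut is at its stop (joint over 2.24) and pulled to at least 0.8 N m (shaft wind-up over 0.067) (all of step 1 and value of joint nut above 2.24 rad and value of joint shaft above 0.067 rad), for 0.1 s.
At the end, for the whole second after the job is handed in: The nut is still tight (joint over 2.20), and the spanner lies still and flat (within 0.1 rad, rings down, underside below 12 mm) with its middle on the mat (within 100 mm along and 70 mm across of the mat's centre) (value of joint nut above 2.2 rad and x of spanner in the frame of mat between -0.1 and 0.1 m and y of spanner in the frame of mat between -0.07 and 0.07 m and height (world z) of spanner below 0.012 m and angle between spanner's own z axis and vertical below 0.1 rad and linear speed of spanner below 0.02 m/s); the robot touches nothing.
It fails at once if the nut is pulled beyond 2 N m (shaft wind-up over 0.167) (value of joint shaft above 0.167 rad).
It fails at once if the gripper's fingers press on the gearbox, its studs or its nut (over 3 N) (contact force between the fingers and gearbox above 3 N).
It fails at once if another thing on the bench is moved by more than 30 mm (distance of any of bearing, sun_gear, drum, fluid, screwdriver, jar from where it was at the start of the episode above 0.03 m).
It also fails if it takes over 72 s, if anything falls off the work surface, if the arm or the gripper's body presses on something with over 40 N, if the wrist force passes 120 N, or if a joint passes its speed limit or range.

### The arm

A 6-joint arm with a two-finger parallel gripper is mounted at the origin on the work surface. World frame = base frame: x ahead of the robot, y to its left, z up, the work surface at z = 0. Lengths are in m, angles in rad, forces in N, time in s.
With the tool pointing down it reaches from about 0.35 to 0.975 m from the base axis. Payload 4.9 kg.
Tool frame: the origin (TCP) lies at the very end of the fingers, on their centre line; the grasp point (between the pads) lies 19 mm behind it (ctrl.pinch_z is the distance from the TCP to the grasp point, in m); z points along the fingers, y is the direction in which the jaws open and shut (so a half turn about z gives the same grasp; the last joint's range is limited). The gripper opens to 85 mm and grips with 20 to 120 N. Pads are 22 mm wide; open, the fingers measure 114 mm over their backs; the gripper's body (76 mm by 85 mm) begins 54 mm behind the grasp point. The pads swing forward as they close: fully open they stand 13 mm farther back than shut.
Start: joints at [-1.458, 0.053, 1.613, -0, 1.476, -0.119], TCP at [0.144, -0.608, 0.231] pointing down, gripper open.
Joint ranges: [-3.01, 3.01], [-1.01, 2.22], [0.06, 2.58], [-1.02, 4.17], [0.09, 2.62], [-3.14, 3.14]. Speed limits (rad/s): [2.57, 2.57, 3.14, 3.14, 3.14, 3.14].

### API

Orientations are given as a rotation vector (axis times angle).
In Python, from station import ctrl gives the robot as it stands.
- The arm moves only by the tool carry_out, never from a script. Its argument "series" is a list of rows, each a list of 7 numbers: the shift along the world's x, y, z each as a share of 0.025 m, from -1 to 1, then the turn, a rotation vector about the world's x, y, z each as a share of 0.1 rad, from -1 to 1, then the opening, from 0 (shut) to 1 (fully open). A call has 1 to 12 rows; each row shifts and turns the commanded pose from where the row before left it; what a row does not reach is not made up. A row lasts 1/10 s, in which the tool goes at most 50 mm and 8.59 degrees, less where a joint would pass 70% of its speed; a pose out of reach is approached as far as the arm can. A call with a number of a shift or a turn outside -1 to 1 is refused whole. A call with a gripper value outside its range is refused whole. The fingers move at their own pace and stop on an object; "grip_force" is the grip in N (left out, the last holds). Time passes only in rows, so rows that do not move let the fingers close. It gives the time, the measured TCP pose, the force and the opening at its end, in the units of the state.
- ctrl.get_obs(): the state, without advancing time (a new reading comes with each control period).
- ctrl.get_image(name): name is "scene" or "top"; returns a dict with "frame" (384x512x3 uint8, blue, green, red), "fx", "fy", "cx", "cy" (pixels), "R" (3x3) and "t" (3): a world point X has camera coordinates R X + t. Camera axes: x right, y down, z forward; pixel columns grow to the right and rows downward; lengths in m; the calibration is good to about 2 mm. A picture is of the moment at which its call begins. There is no depth.
- ctrl.finish_job(): hands the job in, once; it reports no verdict.
Trained networks look in a picture, given as the dict that the camera call returned (one of the last four; its "shot" number tells which), for a name from the list of things; names that differ only in an ending like _2 or _b are one class to them, and where a whole thing is asked for, a point or a joint stands for the part that bears it (a point fixed in the world has none). Each returns a list of dicts, best first, with "p" (0 to 1); they miss things now and then, are a little off and sometimes report something else, mostly with a low value. They report only what shows in the picture. A call takes as long as a camera call. They do not tell look-alikes from the thing itself.
- ctrl.trace(picture, name): "mask" (384x512 bool, what is visible of it) and "rect" ([left, top, width, height] as shares, 0 to 1, of the picture: columns of its width, rows of its height, round what is visible of it).
- ctrl.mark_of(picture, name): "position" ([column, row] as shares, 0 to 1, of the picture: columns of its width, rows of its height: a listed point, or the origin of a listed thing).
The state is a dict: "t": time; "q": joint angles; "dq": joint speeds; "effort": joint torques, N m; "tool_pos": TCP position; "tool_rot": TCP orientation; "contact_force": force on the tool from outside, world axes, zero at the start; "wrist_torque": the same for the moment, N m; "opening": finger opening in m.
Only numpy, scipy, OpenCV 4.12 (cv2) and the standard library are available. Lean on these libraries where they do the work, as an engineer would, in place of code of your own. Each camera call takes 0.05 s, during which the arm holds its last target.

## Working session

There is one attempt and no reset: what is moved stays moved. The work goes in short steps, Python scripts to look and compute and a tool call to move; the robot and the scene stay as the last step left them, time stands still between calls to the robot, and variables do not carry over. Pictures are saved under pics/ and viewed, and the job is handed in when it is done.

Besides the shell and the picture viewer there is one more tool, called after ">>>" by a JSON object that holds its "method" and its "body", one argument or row to a line. carry_out: Moves the arm, as the interface text tells. Shift numbers are shares of 0.025 m and turn numbers shares of 0.1 rad, none past 1 either way. Its arguments: {"type":"object","properties":{"series":{"type":"array"},"grip_force":{"type":"number"}},"required":["series"]}

```bash
ls; mkdir -p pics; python3 - <<'E'
from station import ctrl
import cv2
o=ctrl.get_obs()
for k,v in o.items(): print(k,v)
for n in("scene","top"):
    p=ctrl.get_image(n); cv2.imwrite(f"pics/{n}0.png",p["frame"]); print(n,p["fx"],p["R"],p["t"],p["shot"])
    for c in("gearbox","nut_top","spanner","spanner_ring","spanner_grip","mat","gap","bearing","sun_gear","drum","fluid","screwdriver","jar"):
        print(c,[( (r["position"][0]*512).round(1) if hasattr(r["position"][0],'round') else r["position"][0]*512,r["position"][1]*384,round(r["p"],2)) for r in ctrl.mark_of(p,c)[:4]])
E
```

```text
pics
t 0.0
q [-1.45801203e+00  5.33414068e-02  1.61427708e+00 -3.64722069e-06
  1.47605913e+00 -1.19032104e-01]
dq [-0.00020879 -0.00076464 -0.00106008 -0.00118408  0.00015393 -0.00089892]
effort [-3.02397702e-04 -3.93683589e+01 -3.70174277e+01 -1.34553461e-04
  7.19213524e-03  1.00523238e-05]
tool_pos [ 0.1434993  -0.6076538   0.23008274]
tool_rot [-3.11844203e+00 -3.63080969e-01 -4.52520237e-06]
contact_force [ 0.79231657 -1.44087802 -0.12043466]
wrist_torque [-0.00064094  0.00499986  0.01577891]
opening 0.0854889486206537
scene 455.26356421476856 [[-0.41674314  0.90888152 -0.0161103 ]
 [ 0.65311199  0.28704585 -0.70074918]
 [-0.63227358 -0.30255424 -0.7132258 ]] [ 0.24968645 -0.24819583  1.59755054] 1
gearbox [(211.3024, 226.7904, 0.89), (216.1152, 192.9984, 0.38)]
nut_top [(207.7184, 210.89280000000002, 0.63)]
spanner [(230.1952, 134.59199999999998, 0.74), (308.1216, 246.1056, 0.58)]
spanner_ring [(225.0752, 151.1808, 0.94), (297.6256, 274.2912, 0.85)]
spanner_grip [(311.3984, 239.69279999999998, 0.76), (229.888, 126.912, 0.59)]
mat [(310.5792, 249.71519999999998, 0.74), (167.424
[... 542 characters left out ...]
982464e-01]] [-0.05827354  0.51147273  0.98544849] 2
gearbox [(298.8032, 158.5152, 0.56)]
nut_top [(295.3216, 153.40800000000002, 0.7)]
spanner [(351.7952, 319.296, 0.85), (186.2144, 170.4192, 0.57)]
spanner_ring [(344.2176, 280.704, 0.79), (186.112, 136.8192, 0.65)]
spanner_grip [(184.9856, 169.6128, 0.91), (355.0208, 320.4096, 0.64)]
mat [(183.3984, 169.8816, 0.61), (229.12, 99.41760000000001, 0.36)]
gap [(302.1824, 172.6848, 0.82), (185.8048, 136.512, 0.67)]
bearing []
sun_gear [(232.704, 239.3088, 0.74)]
drum [(171.7248, 91.584, 0.75), (181.9136, 170.688, 0.56)]
fluid [(306.9952, 92.8896, 0.75)]
screwdriver [(101.4784, 244.91520000000003, 0.78)]
jar [(384.2048, 215.50080000000003, 0.81)]
```

```bash
python3 - <<'E'
import cv2
for n in("scene","top"):
    cv2.imwrite(f"pics/{n}0b.png",cv2.resize(cv2.imread(f"pics/{n}0.png"),(800,600),interpolation=cv2.INTER_CUBIC))
E
```

```text
(no output)
```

View pics/scene0b.png

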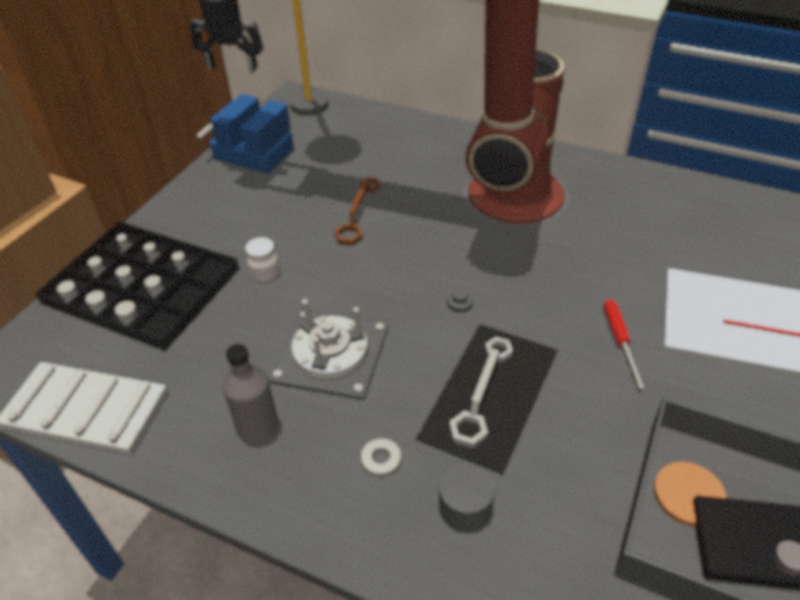

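View pics/top0b.png

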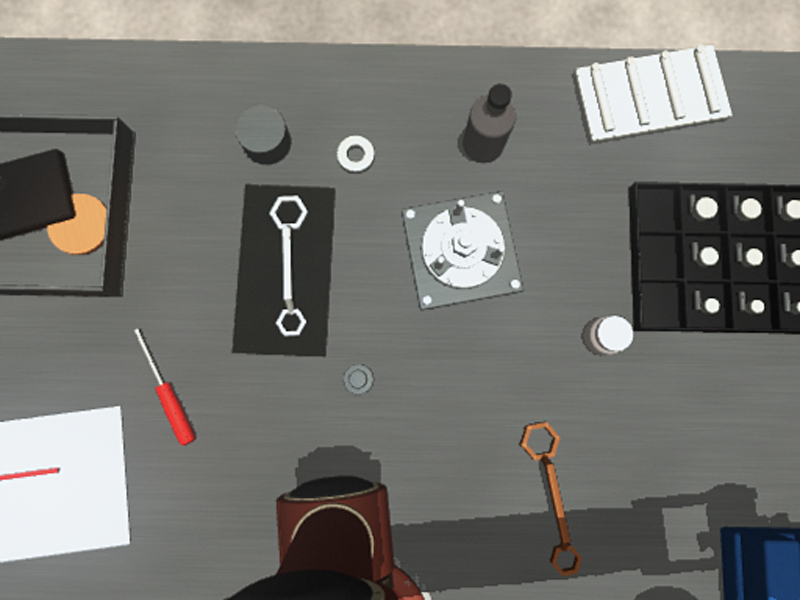

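```bash
cat > h.py <<'E'
import numpy as np, cv2
from station import ctrl
def proj(p,X):
    X=np.atleast_2d(X); c=X@np.array(p["R"]).T+np.array(p["t"])
    return np.c_[p["fx"]*c[:,0]/c[:,2]+p["cx"],p["fy"]*c[:,1]/c[:,2]+p["cy"]]
def back(p,uv,z):
    uv=np.atleast_2d(uv); R=np.array(p["R"]);C=-R.T@np.array(p["t"])
    d=np.c_[(uv[:,0]-p["cx"])/p["fx"],(uv[:,1]-p["cy"])/p["fy"],np.ones(len(uv))]@R
    return C+d*((z-C[2])/d[:,2])[:,None]
def crop(p,c,hw,name,s=10,draw=()):
    x0,y0=int(c[0]-hw),int(c[1]-hw)
    im=p["frame"][max(y0,0):y0+2*hw,max(x0,0):x0+2*hw]
    im=cv2.resize(im,None,fx=s,fy=s,interpolation=cv2.INTER_CUBIC)
    for pts,col in draw:
        q=((np.array(pts)+.5-[max(x0,0),max(y0,0)])*s).astype(np.int32)
        cv2.polylines(im,[q.reshape(-1,1,2)],True,col,1,cv2.LINE_AA)
    cv2.imwrite("pics/"+name,im)
def both(): return {n:ctrl.get_image(n) for n in("top","scene")}
E
python3 - <<'E'
from h import *
P=both()
import pickle; pickle.dump(P,open("p0.pkl","wb"))
T=P["top"];S=P["scene"]
print(T["cx"],T["cy"])
crop(T,(296,157),32,"c_nut.png",9); crop(T,(185,170),50,"c_sp.png",6); crop(S,(212,215),36,"c_nuts.png",8)
for n,u in(("nut",(295.3,153.4)),("sunfl",(232,240))): print(n,back(T,u,.068))
for n,u in(("drum",(171,91)),("sun",(232.7,239.3)),("fluid",(307,92.9)),("jar",(384,215)),("mat",(183.4,169.9))): print(n,back(T,u,.0))
print("C",-T["R"].T@T["t"],-S["R"].T@S["t"])
E
```

```text
255.2710086670747 185.73569158728057
nut [[ 0.58827077 -0.14481412  0.068     ]]
sunfl [[0.3789225  0.00247533 0.068     ]]
drum [[0.76651868 0.17632149 0.        ]]
sun [[0.38193506 0.00439641 0.        ]]
fluid [[ 0.76752855 -0.18181173  0.        ]]
jar [[ 0.44900066 -0.37531312  0.        ]]
mat [[0.55593523 0.13481247 0.        ]]
C [ 0.36085253 -0.04989998  1.05043054] [1.27624379 0.32765388 0.96951377]
```

View pics/c_nut.png

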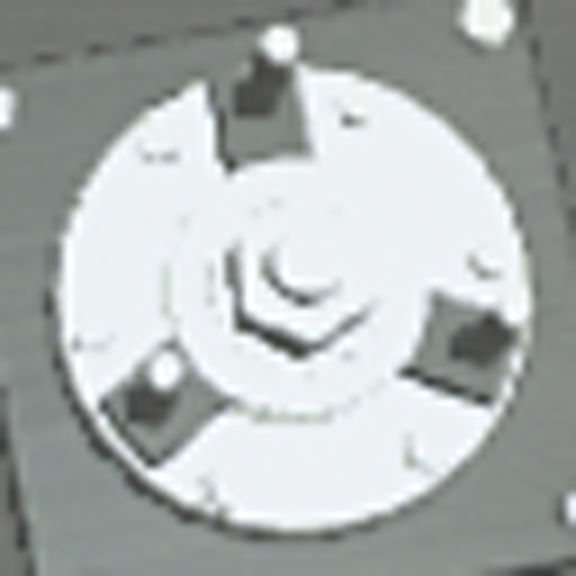

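View pics/c_sp.png

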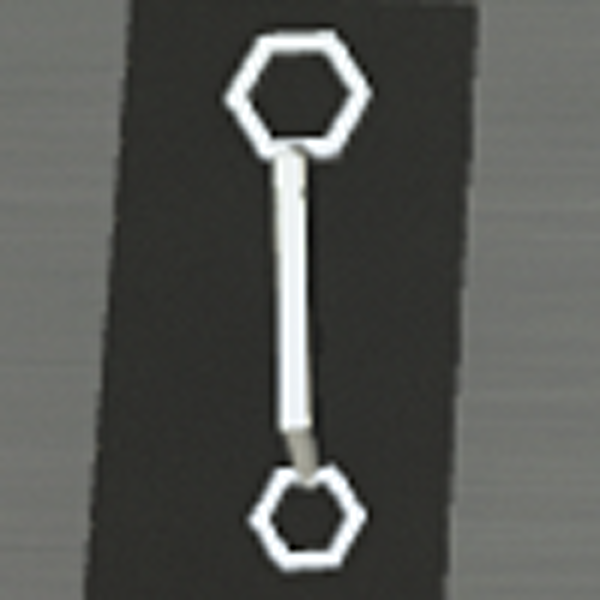

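View pics/c_nuts.png

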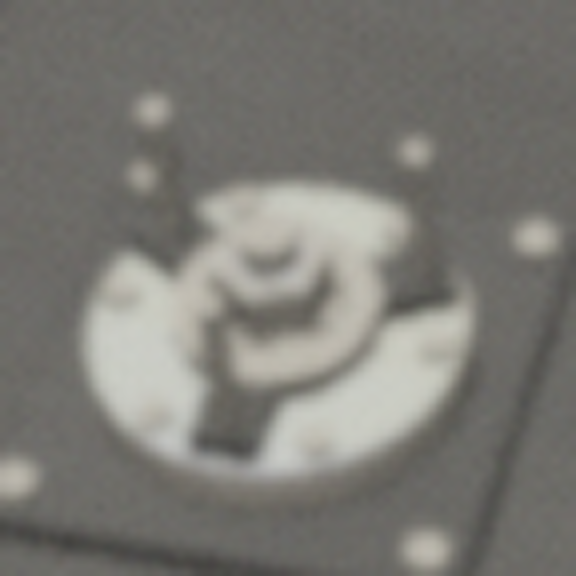

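```bash
python3 - <<'E'
from h import *
import pickle
P=pickle.load(open("p0.pkl","rb"));T=P["top"];S=P["scene"]
crop(T,(296,159),46,"c_pl.png",8)
from scipy.optimize import least_squares
for n,c,th in(("top",(296,157),215),("scene",(212,215),160)):
    p=P[n]; g=cv2.cvtColor(p["frame"],cv2.COLOR_BGR2GRAY)
    m=np.zeros_like(g);x,y=c;r=34;m[y-r:y+r,x-r:x+r]=(g[y-r:y+r,x-r:x+r]>th)
    cs,_=cv2.findContours(m,cv2.RETR_EXTERNAL,cv2.CHAIN_APPROX_NONE)
    k=max(cs,key=cv2.contourArea).reshape(-1,2).astype(float)
    h=cv2.convexHull(k.astype(np.float32)).reshape(-1,2)
    W=back(p,h,.034)[:,:2]
    f=least_squares(lambda a:np.hypot(*(W-a[:2]).T)-a[2],[W[:,0].mean(),W[:,1].mean(),.066],loss="soft_l1",f_scale=.001)
    print(n,f.x,np.abs(f.fun).mean(),len(h))
# stud tops
u=lambda a:np.array(a)/9+[264,125]-.5
print(back(T,[u((280,42)),u((164,370)),u((495,318))],.102))
v=lambda a:np.array(a)/8+[176,179]-.5
print(back(S,[v((152,108)),v((142,175)),v((415,150))],.102))
E
```

```text
top [ 0.58583706 -0.15029006  0.06424168] 0.0002985189322619087 31
scene [ 0.58470804 -0.15732578  0.06061695] 0.006051377432314514 19
[[ 0.63853247 -0.1397765   0.102     ]
 [ 0.55094488 -0.11016576  0.102     ]
 [ 0.56604894 -0.1953949   0.102     ]]
[[ 0.56649444 -0.20190353  0.102     ]
 [ 0.59503453 -0.18908961  0.102     ]
 [ 0.54831811 -0.11151822  0.102     ]]
```

View pics/c_pl.png

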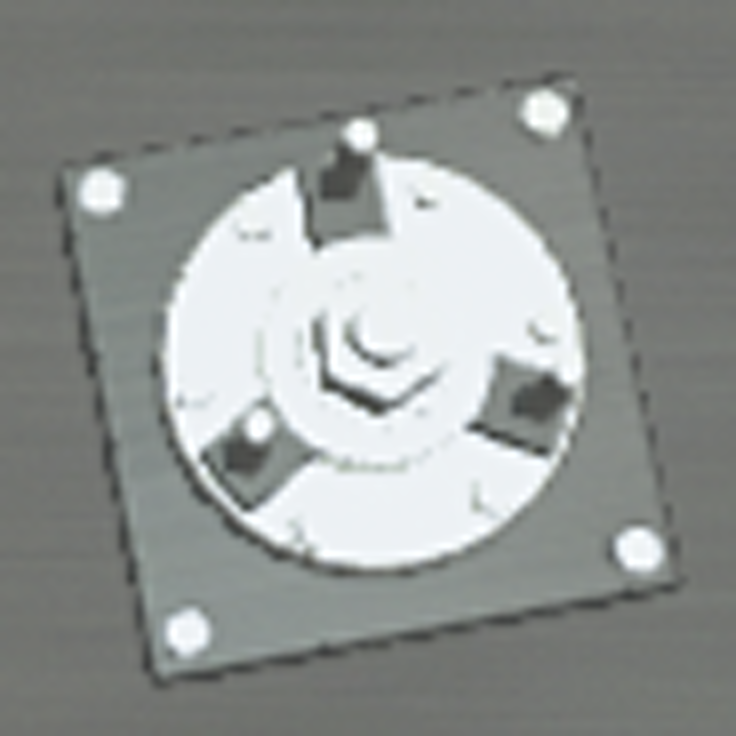

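```bash
cat >> h.py <<'E'
def gmodel(x,y,a):
    def tf(pts): 
        pts=np.array(pts,float); c,s=np.cos(a),np.sin(a)
        return np.c_[x+c*pts[:,0]-s*pts[:,1],y+s*pts[:,0]+c*pts[:,1],pts[:,2]]
    t=np.linspace(0,2*np.pi,40,endpoint=False)
    circ=lambda r,z,cx=0,cy=0:np.c_[cx+r*np.cos(t),cy+r*np.sin(t),z+0*t]
    L=[tf([[85,85,12],[85,-85,12],[-85,-85,12],[-85,85,12]]),tf(circ(66,34))]
    L=[tf(np.array([[85,85,12],[85,-85,12],[-85,-85,12],[-85,85,12]])/1e3),tf(circ(.066,.034)),tf(circ(.010,.080))]
    for k in(0,120,-120):
        b=np.radians(k);L+= [tf(circ(.005,.102,.053*np.cos(b),.053*np.sin(b)))]
    return L
def hexa(x,y,a,af,z):  # a: direction of a flat normal
    t=a+np.radians(30+60*np.arange(6)); r=af/2/np.cos(np.pi/6)
    return np.c_[x+r*np.cos(t),y+r*np.sin(t),z+0*t]
E
python3 - <<'E'
from h import *
import pickle
from scipy.optimize import least_squares
P=pickle.load(open("p0.pkl","rb"));T=P["top"];S=P["scene"]
w=lambda a:np.array(a)/8+[250,113]-.5
v=lambda a:np.array(a)/8+[176,179]-.5
tc=w([(575,82),(678,583),(158,682),(64,170)]) # corners: +x-y, -x-y, -x+y, +x+y
ts=w([(361,134),(259,424)]); ss=v([(152,108),(415,150)])
def res(q,off=True):
    x,y,a=q[:3]; M=gmodel(x,y,a); ct=M[0][[1,2,3,0]]
    s0,s1,s2=[m.mean(0) for m in M[3:]]
    rt=proj(T,np.vstack([ct,s0,s1]))-np.vstack([tc,ts])
    rs=proj(S,np.vstack([s2,s1]))-ss
    return np.r_[rt.ravel(),rs.ravel()]
f=least_squares(res,[.586,-.15,.17],loss="soft_l1")
print(f.x,np.degrees(f.x[2])); print(res(f.x).reshape(-1,2).round(1))
x,y,a=f.x
for nb in(0,):
  M=gmodel(x,y,a)
  d=lambda p,ha:[(proj(p,m),(0,0,255)) for m in M]+[(proj(p,hexa(x,y,ha,.036,.068)),(255,0,0)),(proj(p,hexa(x,y,ha,.036,.046)),(0,160,0))]
  ha=a
  crop(T,(296,157),42,"c_pl2.png",9,d(T,ha)); crop(S,(212,218),42,"c_pls2.png",9,d(S,ha))
E
```

```text
[ 0.58540893 -0.15073974  0.19588123] 11.223167741893342
[[ 0.1 -0.8]
 [ 0.9  0.8]
 [-0.5  0.4]
 [-0.9 -0.4]
 [ 0.3  0.4]
 [ 0.2  0.3]
 [-0.   0.6]
 [-0.2  0.6]]
```

View pics/c_pl2.png

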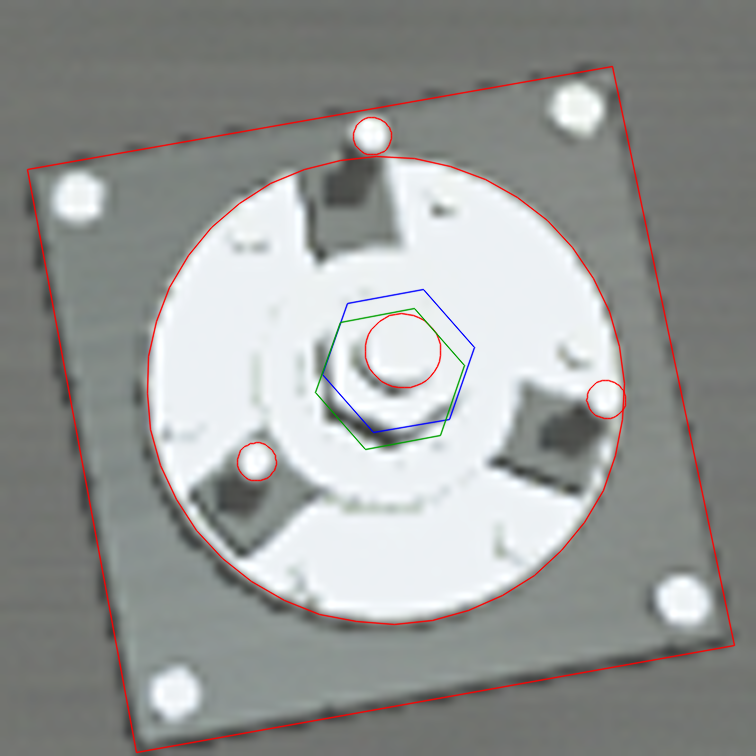

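View pics/c_pls2.png

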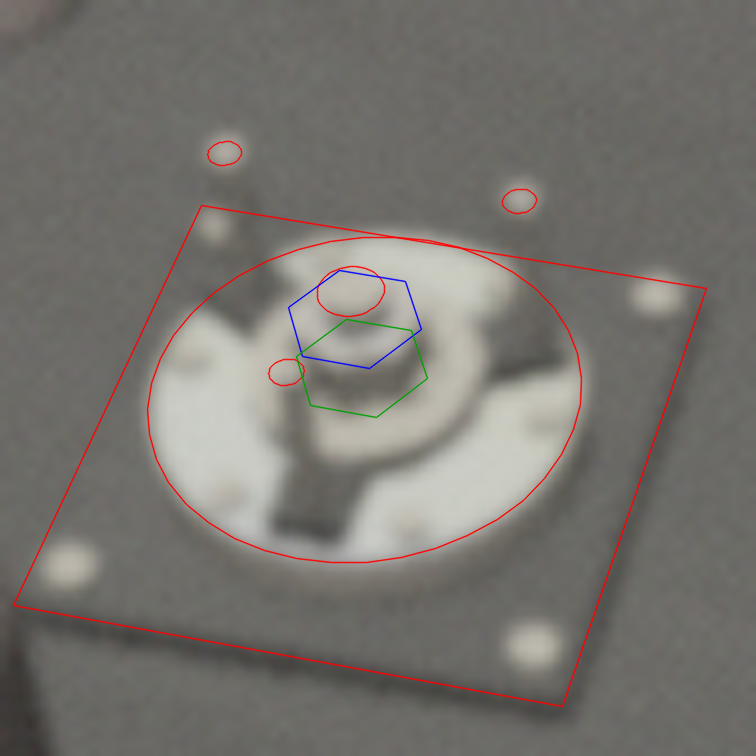

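```bash
python3 - <<'E'
from h import *
import pickle
P=pickle.load(open("p0.pkl","rb"));T=P["top"];S=P["scene"]
x,y,a=.5854,-.1507,.196
rows=[]
for p,c in((T,(295,154)),(S,(210,210))):
  ims=[]
  for dd in(4,10,16,22):
    ha=a+np.radians(dd)
    crop(p,c,16,"tmp.png",12,[(proj(p,hexa(x,y,ha,.036,.068)),(255,0,0)),(proj(p,hexa(x,y,ha,.036,.046)),(0,160,0))])
    im=cv2.imread("pics/tmp.png"); ims.append(im[:,:])
  rows.append(np.hstack(ims))
im=np.vstack(rows); print(im.shape); im=cv2.resize(im,(800,int(im.shape[0]*800/im.shape[1])),interpolation=cv2.INTER_AREA)
cv2.imwrite("pics/hex.png",im)
E
```

```text
(768, 1536, 3)
```

View pics/hex.png

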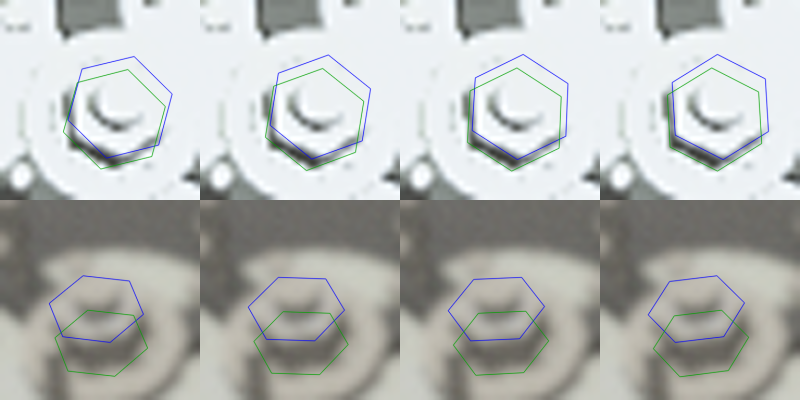

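```bash
python3 - <<'E'
from h import *
import pickle
P=pickle.load(open("p0.pkl","rb"));T=P["top"];S=P["scene"]
def score(p,x,y,ha,c,r,k=8):
    x0,y0=c[0]-r,c[1]-r
    g=cv2.cvtColor(p["frame"],cv2.COLOR_BGR2GRAY)[y0:y0+2*r,x0:x0+2*r].astype(np.float32)
    def m(L):
        M=np.zeros((2*r*k,)*2,np.float32)
        q=np.vstack([proj(p,l) for l in L]); h=cv2.convexHull(((q+.5-[x0,y0])*k).astype(np.float32)).astype(np.int32)
        cv2.fillConvexPoly(M,h,1); return cv2.resize(M,(2*r,2*r),interpolation=cv2.INTER_AREA)
    A=hexa(x,y,ha,.036,.068);B=hexa(x,y,ha,.036,.046)
    side=np.clip(m([A,B])-m([A]),0,1)
    # window: within 26mm circle to exclude shadows elsewhere
    t=np.linspace(0,6.28,30); disc=m([np.c_[x+.027*np.cos(t),y+.027*np.sin(t),.046+0*t],np.c_[x+.02*np.cos(t),y+.02*np.sin(t),.068+0*t]])>.5
    sh=m([np.c_[x+.0145*np.cos(t),y+.0145*np.sin(t),.069+0*t]])>.3
    w=disc&~sh
    a,b=side[w],255-g[w]
    return np.corrcoef(a,b)[0,1]
for nm,c,r in(("top",(295,154),16),("scene",(210,212),18)):
  out=[]
  for dd in range(-14,46,4):
    best=max((score(P[nm],.5854+dx,-.1507+dy,np.radians(11.2+dd),c,r),dx,dy) for dx in(-.002,-.001,0,.001,.002) for dy in(-.002,-.001,0,.001,.002))
    out.append((dd,round(best[0],3),best[1:]))
  for o in out: print(nm,o)
E
```

```text
top (-14, np.float64(0.709), (0.001, 0.001))
top (-10, np.float64(0.669), (0.001, 0.001))
top (-6, np.float64(0.643), (0.001, 0.001))
top (-2, np.float64(0.632), (0.001, 0.001))
top (2, np.float64(0.643), (0, 0))
top (6, np.float64(0.684), (0, 0))
top (10, np.float64(0.742), (0, 0))
top (14, np.float64(0.808), (0.001, 0.001))
top (18, np.float64(0.873), (0.001, 0.001))
top (22, np.float64(0.933), (0.001, 0.001))
top (26, np.float64(0.94), (0.001, 0.001))
top (30, np.float64(0.92), (0.001, 0.001))
top (34, np.float64(0.88), (0.001, 0.001))
top (38, np.float64(0.815), (0.001, 0.001))
top (42, np.float64(0.766), (0.001, 0.001))
scene (-14, np.float64(0.824), (-0.002, 0.001))
scene (-10, np.float64(0.815), (-0.002, 0))
scene (-6, np.float64(0.817), (-0.002, 0))
scene (-2, np.float64(0.813), (-0.002, 0))
scene (2, np.float64(0.807), (-0.002, 0))
scene (6, np.float64(0.803), (-0.002, 0))
scene (10, np.float64(0.804), (-0.002, 0))
scene (14, np.float64(0.806), (-0.002, 0))
scene (18, np.float64(0.807), (-0.002, 0))
scene (22, np.float64(0.811), (-0.002, 0.001))
scene (26, np.float64(0.816), (-0.001, 0.001))
scene (30, np.float64(0.822), (-0.001, 0.001))
scene (34, np.float64(0.825), (-0.001, 0.001))
scene (38, np.float64(0.828), (-0.001, 0.001))
scene (42, np.float64(0.826), (-0.001, 0.001))
```

```bash
python3 - <<'E'
from h import *
import pickle
P=pickle.load(open("p0.pkl","rb"));T=P["top"]
x,y,a=.5856,-.1504,.196
ims=[]
for dd in(14,19,24,None):
    dr=[] if dd is None else [(proj(T,hexa(x,y,a+np.radians(dd),.036,.068)),(255,0,0)),(proj(T,hexa(x,y,a+np.radians(dd),.036,.046)),(0,160,0))]
    crop(T,(295,154),12,"tmp.png",16,dr); ims.append(cv2.imread("pics/tmp.png"))
im=np.vstack([np.hstack(ims[:2]),np.hstack(ims[2:])]); cv2.imwrite("pics/hex2.png",im[:,:]); print(im.shape)
E
```

```text
(768, 768, 3)
```

View pics/hex2.png

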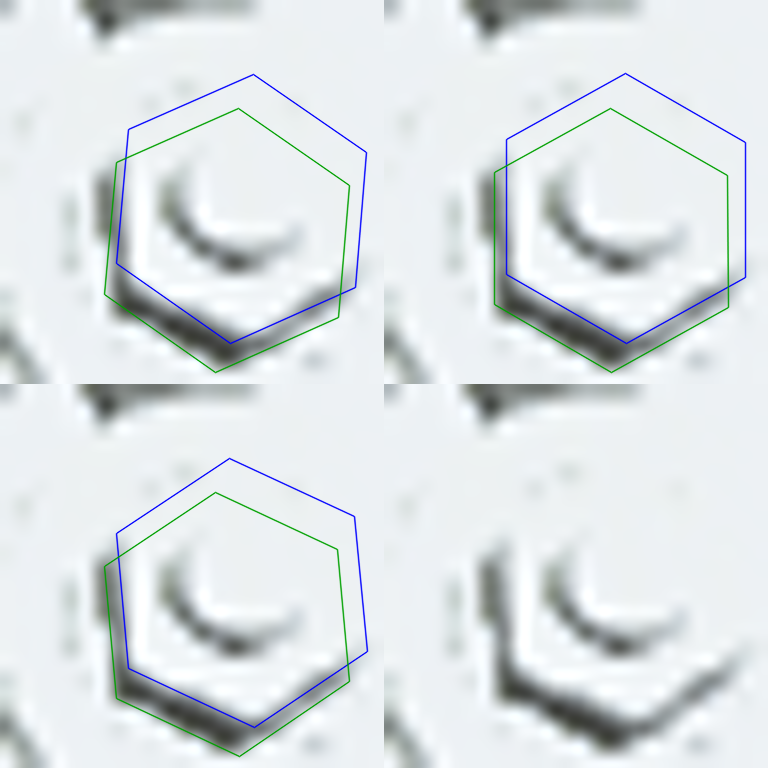

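```bash
cat >> h.py <<'E'
def spmodel(x,y,a,z=.004):
    """spanner origin x,y yaw a, underside z"""
    c,s=np.cos(a),np.sin(a)
    lx,ly=x+.09*c,y+.09*s; sx,sy=x-.09*c,y-.09*s
    hb=np.array([[50,6],[50,-6],[-50,-6],[-50,6]])/1e3
    h=np.c_[x+c*hb[:,0]-s*hb[:,1],y+s*hb[:,0]+c*hb[:,1],z+.043+0*hb[:,0]]
    return [hexa(lx,ly,a,.0395,z+.014),hexa(lx,ly,a,.054,z+.014),hexa(sx,sy,a,.029,z+.014),h]
E
python3 - <<'E'
from h import *
import pickle
P=pickle.load(open("p0.pkl","rb"));T=P["top"];S=P["scene"]
def holes(p,c,r,th):
    g=cv2.cvtColor(p["frame"],cv2.COLOR_BGR2GRAY);x0,y0=c[0]-r,c[1]-r
    G=cv2.resize(g[y0:y0+2*r,x0:x0+2*r],None,fx=8,fy=8,interpolation=cv2.INTER_CUBIC)
    b=(G>th).astype(np.uint8)
    cs,hh=cv2.findContours(b,cv2.RETR_CCOMP,cv2.CHAIN_APPROX_NONE)
    out=[]
    for k,hc in zip(cs,hh[0]):
        if hc[3]>=0 and cv2.contourArea(k)>64*15:
            m=cv2.moments(k); out.append(((m["m10"]/m["m00"]+.5)/8-.5+x0,(m["m01"]/m["m00"]+.5)/8-.5+y0,cv2.contourArea(k)/64))
    return out
for n,c,th in(("top",(185,170),150),("scene",(309,248),120)):
    p=P[n]; H=holes(p,c,55,th); print(n,H)
    for h in H: print(back(p,h[:2],.011+.0),back(p,h[:2],.018))
    if n=="top":
        H.sort(key=lambda h:h[1]); A=back(p,H[0][:2],.013)[0];B=back(p,H[1][:2],.013)[0]
        m=(A+B)/2;a=np.arctan2(*(A-B)[[1,0]]);print(m,np.degrees(a),np.hypot(*(A-B)[:2]))
        np.save("sp.npy",[m[0],m[1],a])
x,y,a=np.load("sp.npy")
crop(T,(185,170),48,"sp_t.png",8,[(proj(T,m),(0,0,255)) for m in spmodel(x,y,a)])
crop(S,(309,248),42,"sp_s.png",8,[(proj(S,m),(0,0,255)) for m in spmodel(x,y,a)])
E
```

```text
top [(185.81196825450988, 205.81467247890077, 114.4765625), (184.2952655357119, 135.3846944897445, 196.4140625)]
[[0.46277105 0.12301793 0.011     ]] [[0.46208468 0.12185343 0.018     ]]
[[0.64385366 0.13436532 0.011     ]] [[0.6419478 0.1331244 0.018    ]]
[0.55294204 0.12834799 0.013     ] 3.5857031058561706 0.18108869338076128
scene [(299.4627254225532, 273.0470056218742, 142.671875), (319.32868940670033, 221.7266789880841, 41.7421875)]
[[0.63585106 0.13173134 0.011     ]] [[0.64052783 0.13316216 0.018     ]]
[[0.45332126 0.12071192 0.011     ]] [[0.45933104 0.12222321 0.018     ]]
```

View pics/sp_t.png

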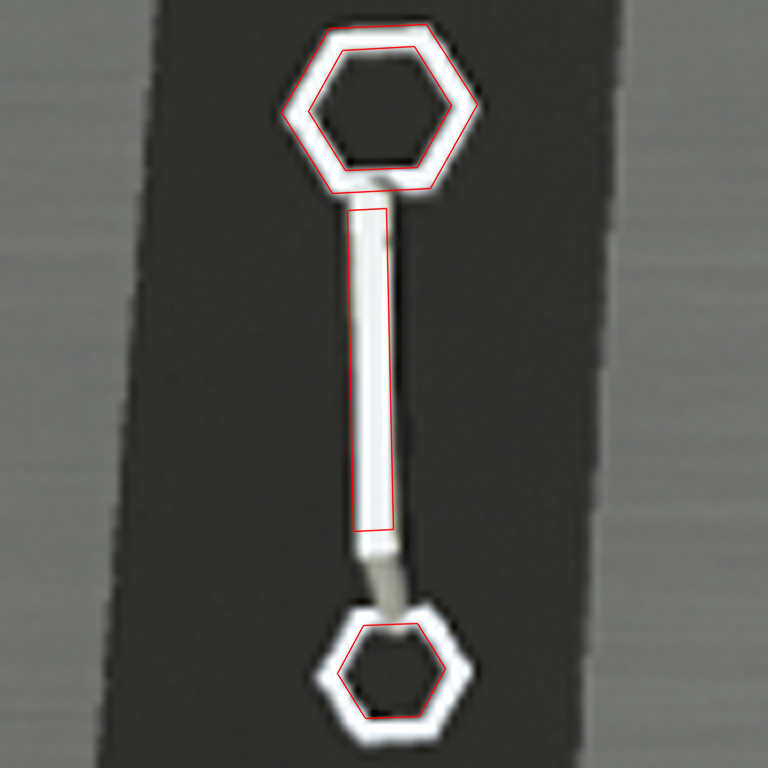

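View pics/sp_s.png

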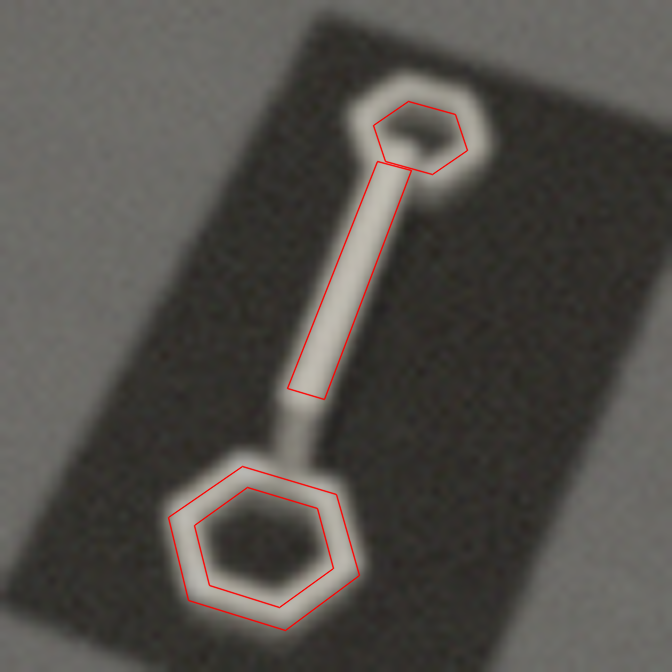

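>>> {"method": "carry_out", "body": {
  "series": [
    [0.55, 0.98, 0, 0, 0, -0.06, 1],
    [0.55, 0.98, 0, 0, 0, -0.06, 1],
    [0.55, 0.98, 0, 0, 0, -0.06, 1],
    [0.55, 0.98, 0, 0, 0, -0.06, 1],
    [0.55, 0.98, 0, 0, 0, -0.06, 1],
    [0.55, 0.98, 0, 0, 0, -0.06, 1],
    [0.55, 0.98, 0, 0, 0, -0.06, 1],
    [0.55, 0.98, 0, 0, 0, -0.06, 1],
    [0.55, 0.98, 0, 0, 0, -0.06, 1],
    [0.55, 0.98, 0, 0, 0, -0.06, 1],
    [0.55, 0.98, 0, 0, 0, -0.06, 1],
    [0.55, 0.98, 0, 0, 0, -0.06, 1]
  ],
  "grip_force": 100
}}

```text
t: 2.7
tool_pos: [0.309, -0.3133, 0.2315]
tool_rot: [3.131, 0.25, 0.001]
contact_force: [0.6, 0.3, -0.4]
opening: 0.0856
```

>>> {"method": "carry_out", "body": {
  "series": [
    [0.55, 0.98, 0, 0, 0, -0.06, 1],
    [0.55, 0.98, 0, 0, 0, -0.06, 1],
    [0.55, 0.98, 0, 0, 0, -0.06, 1],
    [0.55, 0.98, 0, 0, 0, -0.06, 1],
    [0.55, 0.98, 0, 0, 0, -0.06, 1],
    [0.55, 0.98, 0, 0, 0, -0.06, 1],
    [0.55, 0.98, -0.4, 0, 0, -0.06, 1],
    [0.55, 0.98, -0.4, 0, 0, -0.06, 1],
    [0.55, 0.98, -0.4, 0, 0, -0.06, 1],
    [0.55, 0.98, -0.4, 0, 0, -0.06, 1],
    [0.55, 0.98, -0.4, 0, 0, -0.06, 1],
    [0.55, 0.98, -0.4, 0, 0, -0.06, 1]
  ]
}}

```text
t: 3.9
tool_pos: [0.4741, -0.0191, 0.1711]
tool_rot: [3.138, 0.138, 0.001]
contact_force: [-0.2, -0.1, 0.0]
opening: 0.0857
```

>>> {"method": "carry_out", "body": {
  "series": [
    [0.53, 0.98, -0.5, 0, 0, -0.05, 1],
    [0.53, 0.98, -0.5, 0, 0, -0.05, 1],
    [0.53, 0.98, -0.5, 0, 0, -0.05, 1],
    [0.53, 0.98, -0.5, 0, 0, -0.05, 1],
    [0.53, 0.98, -0.5, 0, 0, -0.05, 1],
    [0.53, 0.98, -0.5, 0, 0, -0.05, 1],
    [0, 0, 0, 0, 0, 0, 1],
    [0, 0, 0, 0, 0, 0, 1]
  ]
}}

```text
t: 4.7
tool_pos: [0.5528, 0.1269, 0.096]
tool_rot: [3.14, 0.093, -0.002]
contact_force: [-0.8, 0.1, -0.3]
opening: 0.0853
```

>>> {"method": "carry_out", "body": {
  "series": [
    [0, 0, -0.6, 0, 0, 0, 1],
    [0, 0, -0.6, 0, 0, 0, 1],
    [0, 0, -0.6, 0, 0, 0, 1],
    [0, 0, -0.6, 0, 0, 0, 1],
    [0, 0, -0.4, 0, 0, 0, 1],
    [0, 0, -0.2, 0, 0, 0, 1],
    [0, 0, 0, 0, 0, 0, 1],
    [0, 0, 0, 0, 0, 0, 0],
    [0, 0, 0, 0, 0, 0, 0],
    [0, 0, 0, 0, 0, 0, 0],
    [0, 0, 0, 0, 0, 0, 0],
    [0, 0, 0, 0, 0, 0, 0]
  ]
}}

```text
t: 5.9
tool_pos: [0.5533, 0.1268, 0.0216]
tool_rot: [-3.14, -0.091, -0.001]
contact_force: [-0.5, -0.2, -0.1]
opening: 0.0121
```

>>> {"method": "carry_out", "body": {
  "series": [
    [0, 0, 0, 0, 0, 0, 0],
    [0, 0, 0, 0, 0, 0, 0],
    [0, 0, 0, 0, 0, 0, 0]
  ]
}}

```text
t: 6.2
tool_pos: [0.5534, 0.1267, 0.0219]
tool_rot: [3.14, 0.091, 0.001]
contact_force: [-1.2, -0.6, 4.6]
opening: 0.0097
```

>>> {"method": "carry_out", "body": {
  "series": [
    [0, 0, 0.5, 0, 0, 0, 0],
    [0, 0, 1, 0, 0, 0, 0],
    [0, 0, 1, 0, 0, 0, 0],
    [0, 0, 1, 0, 0, 0, 0],
    [0, 0, 1, 0, 0, 0, 0],
    [0, 0, 1, 0, 0, 0, 0],
    [0, 0, 0, 0, 0, 0, 0],
    [0, 0, 0, 0, 0, 0, 0]
  ]
}}

```text
t: 7.0
tool_pos: [0.5526, 0.1267, 0.1581]
tool_rot: [-3.14, -0.091, 0.001]
contact_force: [-0.2, 0.0, -5.0]
opening: 0.01
```

```bash
python3 - <<'E'
from h import *
P=both();o=ctrl.get_obs();print(o["contact_force"],o["wrist_torque"],o["opening"],o["tool_pos"])
im=np.hstack([P["top"]["frame"][80:260,80:280],P["scene"]["frame"][100:280,220:420]]);cv2.imwrite("pics/lift.png",cv2.resize(im,(800,360),interpolation=cv2.INTER_CUBIC))
E
```

```text
[-0.3645983  -0.44379123 -4.94895906] [-0.00165075  0.0343317  -0.01765819] 0.00993363543692136 [0.55145596 0.12659127 0.15615853]
```

View pics/lift.png

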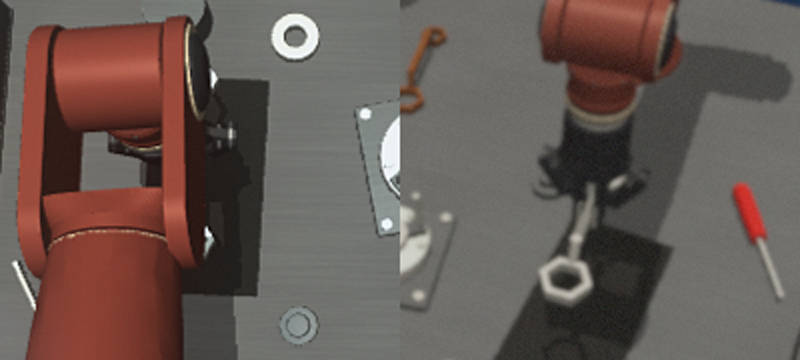

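>>> {"method": "carry_out", "body": {
  "series": [
    [-0.11, -0.94, 0, 0, 0, 0.39, 0],
    [-0.11, -0.94, 0, 0, 0, 0.39, 0],
    [-0.11, -0.94, 0, 0, 0, 0.39, 0],
    [-0.11, -0.94, 0, 0, 0, 0.39, 0],
    [-0.11, -0.94, 0, 0, 0, 0.39, 0],
    [-0.11, -0.94, 0, 0, 0, 0.39, 0],
    [-0.11, -0.94, 0, 0, 0, 0.39, 0],
    [-0.11, -0.94, 0, 0, 0, 0.39, 0],
    [-0.11, -0.94, 0, 0, 0, 0.39, 0],
    [-0.11, -0.94, 0, 0, 0, 0.39, 0],
    [-0.11, -0.94, 0, 0, 0, 0.39, 0],
    [-0.11, -0.94, 0, 0, 0, 0.39, 0]
  ]
}}

```text
t: 8.3
tool_pos: [0.5186, -0.1557, 0.1562]
tool_rot: [-3.03, -0.818, 0.005]
contact_force: [0.1, -0.2, -4.0]
opening: 0.0101
```

>>> {"method": "carry_out", "body": {
  "series": [
    [-0.11, -0.94, 0, 0, 0, 0.39, 0],
    [-0.11, -0.94, 0, 0, 0, 0.39, 0],
    [0, 0, 0, 0, 0, 0, 0],
    [0, 0, 0, 0, 0, 0, 0],
    [0, 0, 0, 0, 0, 0, 0]
  ]
}}

```text
t: 8.8
tool_pos: [0.514, -0.2013, 0.1574]
tool_rot: [-2.997, -0.934, 0.002]
contact_force: [0.3, -0.1, -4.0]
opening: 0.0102
```

```bash
cat >> h.py <<'E'
from scipy.spatial.transform import Rotation as Rot
def state():
    o=ctrl.get_obs(); R=Rot.from_rotvec(o["tool_rot"]).as_matrix()
    th=np.arctan2(R[1,0],R[0,0])
    if th>np.pi/2: th-=np.pi
    if th<-np.pi/2: th+=np.pi
    return o,R,th
E
python3 - <<'E'
from h import *
o,R,th=state();P=both()
import pickle; pickle.dump(P,open("p1.pkl","wb"))
print(o["t"],o["tool_pos"],np.degrees(th),R[:,2],o["contact_force"],o["wrist_torque"])
x,y,z=o["tool_pos"]
for n,c in(("top",(295,150)),("scene",(212,195))):
    crop(P[n],c,40,f"ap_{n}.png",9,[(proj(P[n],m),(0,0,255)) for m in spmodel(x,y,th,z-.018)])
E
```

```text
8.8 [ 0.51399781 -0.20133978  0.15742533] 34.60775599345815 [-0.00198543  0.00149573 -0.99999691] [ 0.33868511 -0.13126423 -3.97681441] [-0.04730377  0.08755781  0.04268568]
```

View pics/ap_top.png

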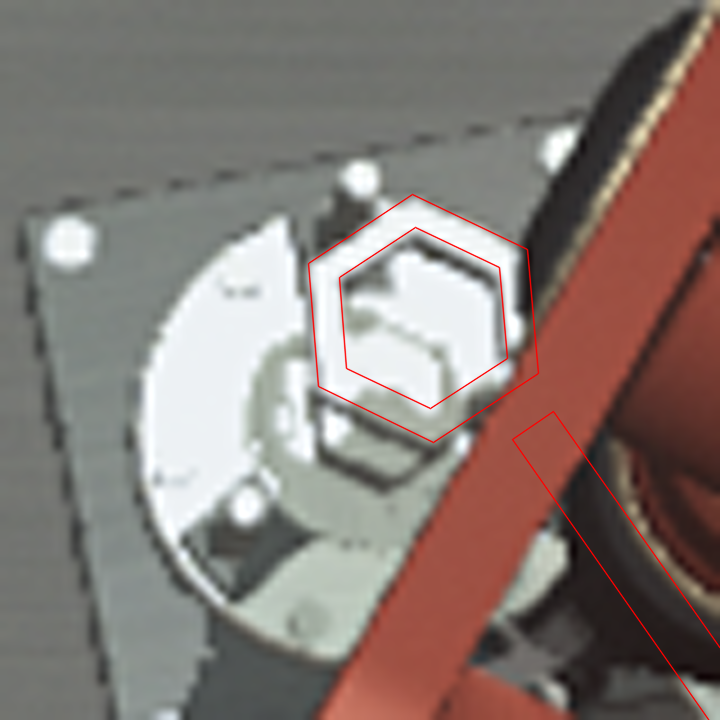

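View pics/ap_scene.png

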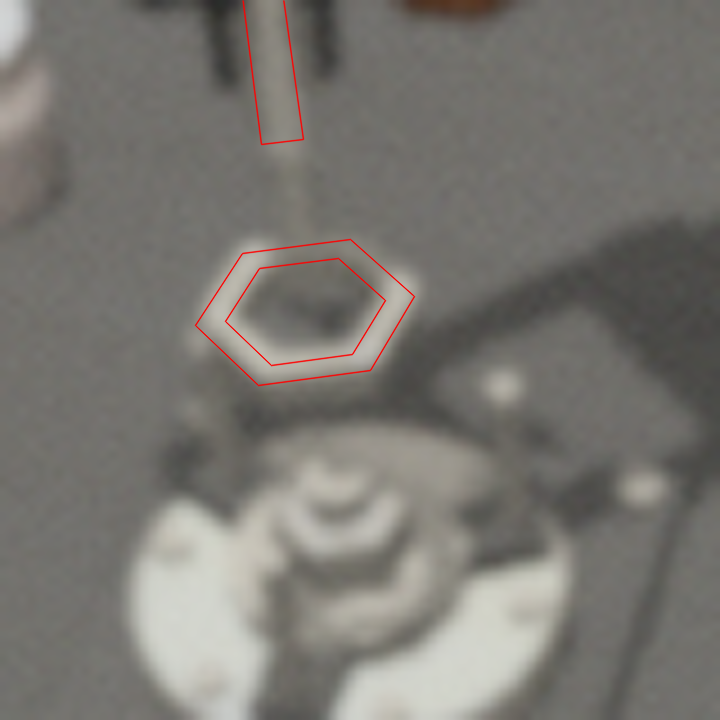

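>>> {"method": "carry_out", "body": {
  "series": [
    [-0.09, 0, -0.4, 0, 0, 0.08, 0],
    [0, 0, -0.6, 0, 0, 0, 0],
    [0, 0, -0.6, 0, 0, 0, 0],
    [0, 0, -0.6, 0, 0, 0, 0],
    [0, 0, -0.4, 0, 0, 0, 0],
    [0, 0, 0, 0, 0, 0, 0],
    [0, 0, 0, 0, 0, 0, 0],
    [0, 0, 0, 0, 0, 0, 0]
  ]
}}

```text
t: 9.7
tool_pos: [0.513, -0.2027, 0.0948]
tool_rot: [2.994, 0.946, 0.002]
contact_force: [0.1, -0.6, -4.9]
opening: 0.01
```

```bash
cat > look.py <<'E'
from h import *
import sys
tag=sys.argv[1]
o,R,th=state();P=both()
x,y,z=o["tool_pos"]
c,s=np.cos(th),np.sin(th); ring=[x+.09*c,y+.09*s]
f=o["contact_force"];w=o["wrist_torque"]
r=np.array([x-.5856,y-.1505*-1]) 
tau=-(r[0]*f[1]-r[1]*f[0]+w[2])
print(o["t"],"tcp",o["tool_pos"].round(4),"th",np.degrees(th).round(2),"ring",np.round(ring,4),"F",f.round(1),"W",w.round(3),"tau?",round(tau,2),"z",R[:,2].round(4))
ims=[]
nut=float(sys.argv[2]) if len(sys.argv)>2 else None
for n,cc in(("top",(295,154)),("scene",(212,208))):
    d=[(proj(P[n],m),(0,0,255)) for m in spmodel(x,y,th,z-.018)[:2]]
    if nut is not None: d+=[(proj(P[n],hexa(.5856,-.1504,np.radians(nut),.036,.068)),(255,0,0))]
    crop(P[n],cc,24,"tmp.png",8,[]);a=cv2.imread("pics/tmp.png")
    crop(P[n],cc,24,"tmp.png",8,d);b=cv2.imread("pics/tmp.png");ims.append(np.hstack([a,b]))
im=np.vstack(ims);cv2.imwrite(f"pics/lk_{tag}.png",cv2.resize(im,(700,700)))
E
python3 look.py a 35
```

```text
9.7 tcp [ 0.513  -0.2027  0.0948] th 35.05 ring [ 0.5867 -0.151 ] F [ 0.1 -0.6 -4.9] W [-0.031  0.002 -0.001] tau? -0.04 z [ 1.6e-03 -9.0e-04 -1.0e+00]
```

View pics/lk_a.png

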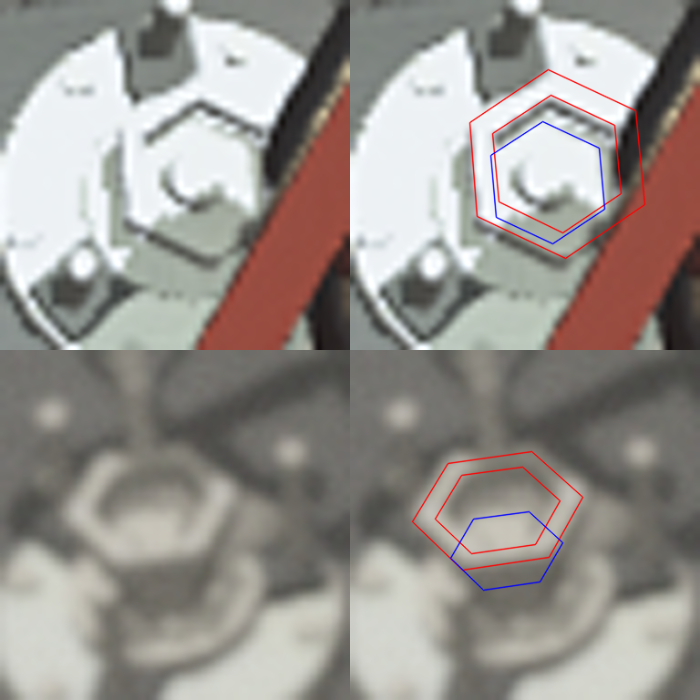

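>>> {"method": "carry_out", "body": {
  "series": [
    [-0.03, 0, -0.2, 0, 0, 0, 0],
    [0, 0, -0.2, 0, 0, 0, 0],
    [0, 0, -0.1, 0, 0, 0, 0],
    [0, 0, -0.1, 0, 0, 0, 0],
    [0, 0, -0.1, 0, 0, 0, 0],
    [0, 0, 0, 0, 0, 0, 0]
  ]
}}

```text
t: 10.4
tool_pos: [0.5117, -0.2021, 0.076]
tool_rot: [-2.996, -0.946, -0.0]
contact_force: [1.8, 0.3, -4.5]
opening: 0.0102
```

```bash
python3 look.py b 35
```

```text
10.4 tcp [ 0.5117 -0.2021  0.076 ] th 35.05 ring [ 0.5854 -0.1505] F [ 1.8  0.3 -4.5] W [ 0.109 -0.314 -0.011] tau? -0.06 z [ 2.e-04  3.e-04 -1.e+00]
```

View pics/lk_b.png

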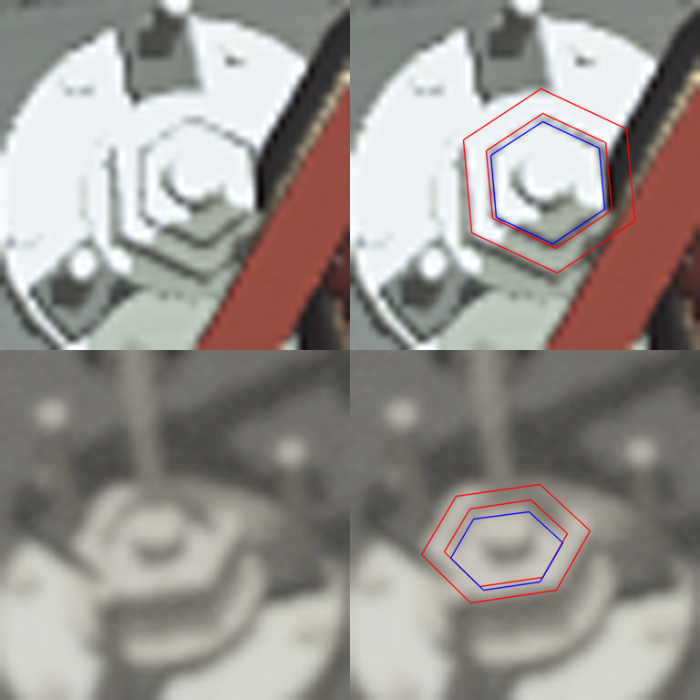

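>>> {"method": "carry_out", "body": {
  "series": [
    [0, 0, -0.12, 0, 0, 0, 0],
    [0, 0, -0.12, 0, 0, 0, 0],
    [0, 0, -0.12, 0, 0, 0, 0],
    [0, 0, -0.08, 0, 0, 0, 0],
    [0, 0, 0, 0, 0, 0, 0]
  ]
}}

```text
t: 11.0
tool_pos: [0.5117, -0.2022, 0.065]
tool_rot: [-2.996, -0.946, -0.0]
contact_force: [2.8, 0.7, -4.1]
opening: 0.0099
```

```bash
python3 look.py c 35
```

```text
11.0 tcp [ 0.5117 -0.2022  0.065 ] th 35.05 ring [ 0.5854 -0.1505] F [ 2.8  0.7 -4.1] W [ 0.073 -0.434 -0.003] tau? -0.09 z [ 2.e-04  2.e-04 -1.e+00]
```

View pics/lk_c.png

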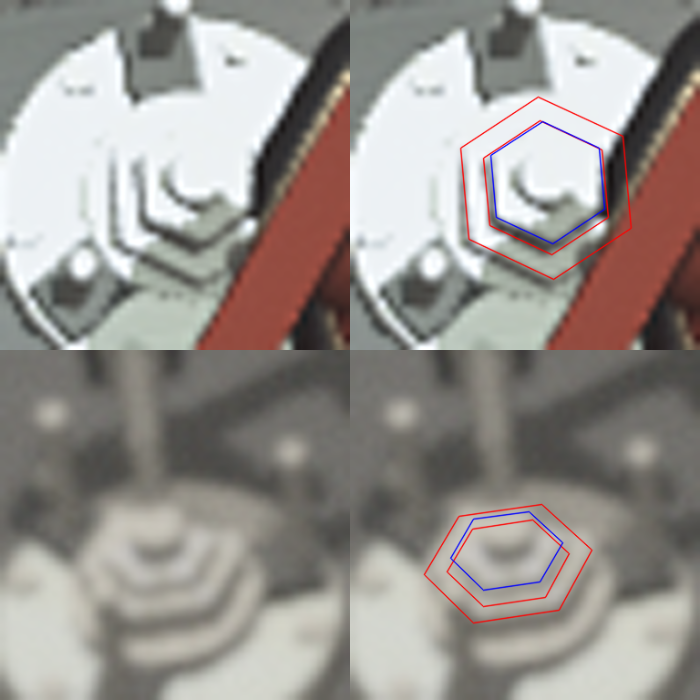

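```bash
cat > arc.py <<'E'
import numpy as np,sys
# usage: th0 th1 n x0 y0 (current tcp) : rows from current to arc
N=np.array([.5860,-.1504]);t0,t1,n=float(sys.argv[1]),float(sys.argv[2]),int(sys.argv[3])
p=np.array([float(sys.argv[4]),float(sys.argv[5])]);T=np.radians(np.linspace(t0,t1,n+1))
out=[];tp=T[0];
for t in T[1:]:
    g=N-.09*np.array([np.cos(t),np.sin(t)]); d=np.round((g-p)/.025,2); p=p+d*.025
    r=round((t-tp)/.1,2); tp+=r*.1; out.append([d[0],d[1],0,0,0,r,0])
print([[float(v) for v in o] for o in out],p,np.degrees(tp))
E
python3 arc.py 35 -30 24 .5117 -.2021
```

```text
[[-0.07, 0.14, 0.0, 0.0, 0.0, -0.47, 0.0], [-0.09, 0.15, 0.0, 0.0, 0.0, -0.48, 0.0], [-0.08, 0.15, 0.0, 0.0, 0.0, -0.47, 0.0], [-0.07, 0.15, 0.0, 0.0, 0.0, -0.47, 0.0], [-0.07, 0.16, 0.0, 0.0, 0.0, -0.47, 0.0], [-0.06, 0.16, 0.0, 0.0, 0.0, -0.48, 0.0], [-0.05, 0.16, 0.0, 0.0, 0.0, -0.47, 0.0], [-0.04, 0.17, 0.0, 0.0, 0.0, -0.47, 0.0], [-0.04, 0.16, 0.0, 0.0, 0.0, -0.47, 0.0], [-0.02, 0.17, 0.0, 0.0, 0.0, -0.48, 0.0], [-0.02, 0.17, 0.0, 0.0, 0.0, -0.47, 0.0], [-0.01, 0.17, 0.0, 0.0, 0.0, -0.47, 0.0], [-0.01, 0.17, 0.0, 0.0, 0.0, -0.48, 0.0], [0.01, 0.17, 0.0, 0.0, 0.0, -0.47, 0.0], [0.01, 0.17, 0.0, 0.0, 0.0, -0.47, 0.0], [0.02, 0.17, 0.0, 0.0, 0.0, -0.47, 0.0], [0.03, 0.17, 0.0, 0.0, 0.0, -0.48, 0.0], [0.04, 0.16, 0.0, 0.0, 0.0, -0.47, 0.0], [0.04, 0.17, 0.0, 0.0, 0.0, -0.47, 0.0], [0.05, 0.16, 0.0, 0.0, 0.0, -0.47, 0.0], [0.06, 0.16, 0.0, 0.0, 0.0, -0.48, 0.0], [0.07, 0.16, 0.0, 0.0, 0.0, -0.47, 0.0], [0.07, 0.15, 0.0, 0.0, 0.0, -0.47, 0.0], [0.08, 0.15, 0.0, 0.0, 0.0, -0.47, 0.0]] [ 0.50795 -0.10535] -29.97341396783535
```

>>> {"method": "carry_out", "body": {
  "series": [
    [-0.07, 0.14, 0, 0, 0, -0.47, 0],
    [-0.09, 0.15, 0, 0, 0, -0.48, 0],
    [-0.08, 0.15, 0, 0, 0, -0.47, 0],
    [-0.07, 0.15, 0, 0, 0, -0.47, 0],
    [-0.07, 0.16, 0, 0, 0, -0.47, 0],
    [-0.06, 0.16, 0, 0, 0, -0.48, 0],
    [-0.05, 0.16, 0, 0, 0, -0.47, 0],
    [-0.04, 0.17, 0, 0, 0, -0.47, 0]
  ]
}}

```text
t: 11.9
tool_pos: [0.4997, -0.1718, 0.0661]
tool_rot: [3.118, 0.364, 0.006]
contact_force: [6.1, 0.1, -5.1]
opening: 0.0101
```

```bash
python3 look.py d 23
```

```text
11.9 tcp [ 0.4997 -0.1718  0.0661] th 13.32 ring [ 0.5873 -0.151 ] F [ 6.1  0.1 -5.1] W [-0.189 -0.946  0.107] tau? -0.23 z [ 0.0039 -0.0019 -1.    ]
```

View pics/lk_d.png

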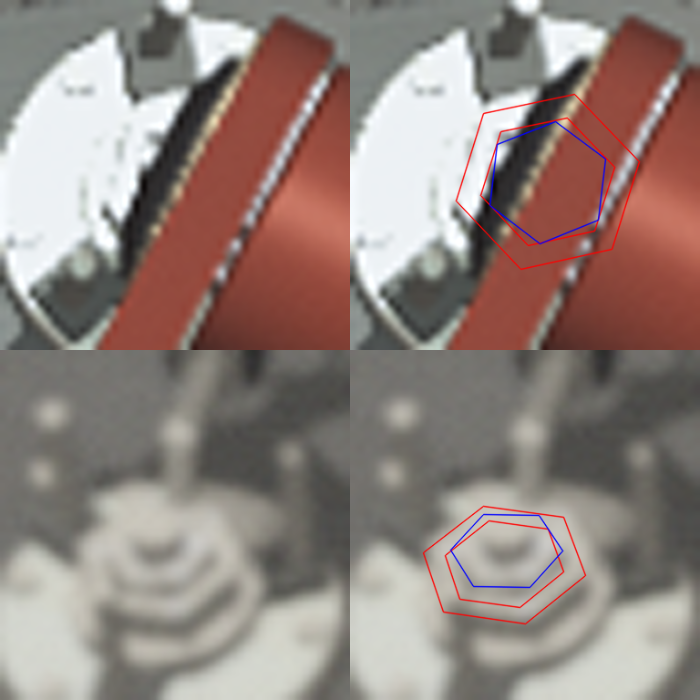

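>>> {"method": "carry_out", "body": {
  "series": [
    [0, 0.16, -0.04, 0, 0, -0.47, 0],
    [0.02, 0.17, 0, 0, 0, -0.48, 0],
    [-0.02, 0.17, 0, 0, 0, -0.47, 0],
    [-0.01, 0.17, 0, 0, 0, -0.47, 0],
    [-0.01, 0.17, 0, 0, 0, -0.48, 0],
    [0.01, 0.17, 0, 0, 0, -0.47, 0],
    [0.01, 0.17, 0, 0, 0, -0.47, 0],
    [0.02, 0.17, 0, 0, 0, -0.47, 0]
  ]
}}

```text
t: 12.8
tool_pos: [0.498, -0.1383, 0.0652]
tool_rot: [3.131, -0.227, -0.004]
contact_force: [-6.4, -1.7, 1.8]
opening: 0.0102
```

```bash
sed -i 's/^tau=-(/tau=(/; s/y-.1505\*-1/y+.1505/' look.py; python3 look.py e 5
```

```text
12.8 tcp [ 0.498  -0.1383  0.0652] th -8.31 ring [ 0.587  -0.1513] F [-6.4 -1.7  1.8] W [-0.293  0.415  0.093] tau? 0.32 z [-0.0027 -0.0022 -1.    ]
```

View pics/lk_e.png

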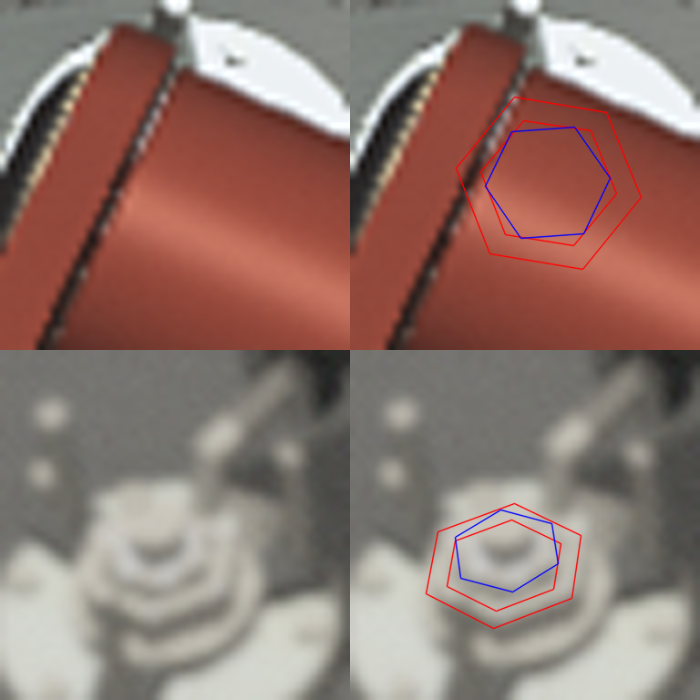

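>>> {"method": "carry_out", "body": {
  "series": [
    [0, 0.17, 0.02, 0, 0, -0.47, 0],
    [0.04, 0.16, 0, 0, 0, -0.47, 0],
    [0.04, 0.17, 0, 0, 0, -0.47, 0],
    [0.05, 0.16, 0, 0, 0, -0.47, 0],
    [0.06, 0.16, 0, 0, 0, -0.48, 0],
    [0.07, 0.16, 0, 0, 0, -0.47, 0],
    [0.07, 0.15, 0, 0, 0, -0.47, 0]
  ]
}}

```text
t: 13.6
tool_pos: [0.5069, -0.1102, 0.0655]
tool_rot: [3.051, -0.739, -0.0]
contact_force: [-1.9, -1.4, -1.4]
opening: 0.0101
```

```bash
python3 look.py f -14
```

```text
13.6 tcp [ 0.5069 -0.1102  0.0655] th -27.23 ring [ 0.5869 -0.1514] F [-1.9 -1.4 -1.4] W [-0.488  0.011  0.191] tau? 0.38 z [-9.0e-04 -2.7e-03 -1.0e+00]
```

View pics/lk_f.png

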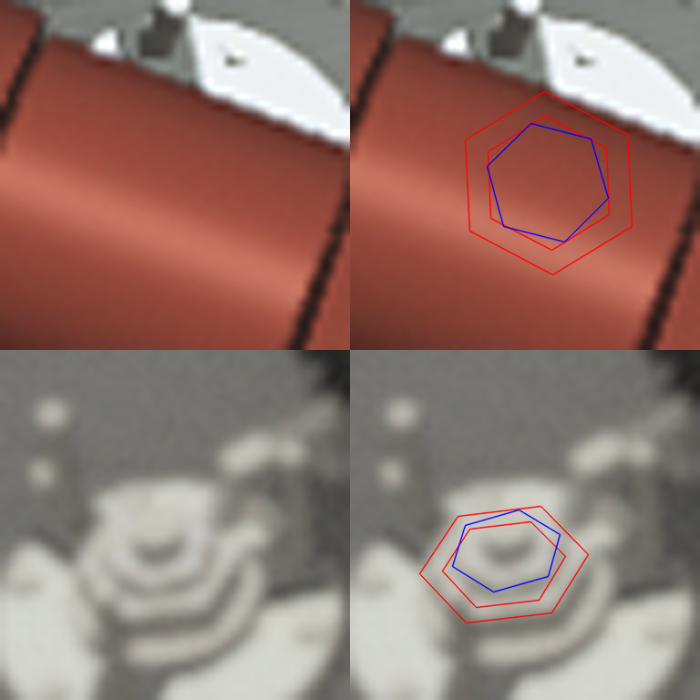

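```bash
sed -i 's/N=np.array(.*\]);t0/N=np.array([.5867,-.1511]);t0/' arc.py; grep N= arc.py; sed -i 's/x-.5856,y+.1505/x-.5867,y+.1511/' look.py; python3 arc.py -27.2 -20 2 .5069 -.1102;python3 arc.py -20 46 15 .5021 -.1203
```

```text
N=np.array([.5867,-.1511]);t0,t1,n=float(sys.argv[1]),float(sys.argv[2]),int(sys.argv[3])
[[-0.11, -0.19, 0.0, 0.0, 0.0, 0.63, 0.0], [-0.08, -0.21, 0.0, 0.0, 0.0, 0.63, 0.0]] [ 0.50215 -0.1202 ] -19.98073178135163
[[-0.08, -0.26, 0.0, 0.0, 0.0, 0.77, 0.0], [-0.07, -0.27, 0.0, 0.0, 0.0, 0.77, 0.0], [-0.04, -0.28, 0.0, 0.0, 0.0, 0.76, 0.0], [-0.02, -0.27, 0.0, 0.0, 0.0, 0.77, 0.0], [-0.0, -0.28, 0.0, 0.0, 0.0, 0.77, 0.0], [0.02, -0.27, 0.0, 0.0, 0.0, 0.77, 0.0], [0.04, -0.28, 0.0, 0.0, 0.0, 0.77, 0.0], [0.06, -0.27, 0.0, 0.0, 0.0, 0.76, 0.0], [0.08, -0.26, 0.0, 0.0, 0.0, 0.77, 0.0], [0.11, -0.26, 0.0, 0.0, 0.0, 0.77, 0.0], [0.12, -0.24, 0.0, 0.0, 0.0, 0.77, 0.0], [0.14, -0.24, 0.0, 0.0, 0.0, 0.77, 0.0], [0.16, -0.23, 0.0, 0.0, 0.0, 0.76, 0.0], [0.17, -0.21, 0.0, 0.0, 0.0, 0.77, 0.0], [0.19, -0.2, 0.0, 0.0, 0.0, 0.77, 0.0]] [ 0.5241 -0.2158] 46.00473799907084
```

>>> {"method": "carry_out", "body": {
  "series": [
    [-0.11, -0.19, 0, 0, 0, 0.63, 0],
    [-0.08, -0.21, 0, 0, 0, 0.63, 0],
    [0, 0, 0.3, 0, 0, 0, 0],
    [0, 0, 0.5, 0, 0, 0, 0],
    [0, 0, 0.44, 0, 0, 0, 0],
    [0, 0, 0, 0, 0, 0, 0],
    [-0.08, -0.26, 0, 0, 0, 0.77, 0],
    [-0.07, -0.27, 0, 0, 0, 0.77, 0],
    [-0.04, -0.28, 0, 0, 0, 0.76, 0],
    [-0.02, -0.27, 0, 0, 0, 0.77, 0],
    [0, -0.28, 0, 0, 0, 0.77, 0],
    [0.02, -0.27, 0, 0, 0, 0.77, 0]
  ]
}}

```text
t: 14.9
tool_pos: [0.4967, -0.1598, 0.0948]
tool_rot: [-3.135, -0.183, 0.003]
contact_force: [0.3, 0.4, -4.5]
opening: 0.0103
```

>>> {"method": "carry_out", "body": {
  "series": [
    [0.04, -0.28, 0, 0, 0, 0.77, 0],
    [0.06, -0.27, 0, 0, 0, 0.76, 0],
    [0.08, -0.26, 0, 0, 0, 0.77, 0],
    [0.11, -0.26, 0, 0, 0, 0.77, 0],
    [0.12, -0.24, 0, 0, 0, 0.77, 0],
    [0.14, -0.24, 0, 0, 0, 0.77, 0],
    [0.16, -0.23, 0, 0, 0, 0.76, 0],
    [0.17, -0.21, 0, 0, 0, 0.77, 0],
    [0.19, -0.2, 0, 0, 0, 0.77, 0],
    [0, 0, 0, 0, 0, 0, 0],
    [0, 0, 0, 0, 0, 0, 0]
  ]
}}

```text
t: 16.0
tool_pos: [0.5237, -0.2143, 0.0951]
tool_rot: [-2.891, -1.226, 0.002]
contact_force: [-0.6, 0.0, -5.4]
opening: 0.0099
```

```bash
python3 look.py g 48
```

```text
16.0 tcp [ 0.5237 -0.2143  0.0951] th 45.97 ring [ 0.5863 -0.1496] F [-0.6  0.  -5.4] W [-0.063  0.02  -0.006] tau? -0.05 z [-0.0016  0.001  -1.    ]
```

View pics/lk_g.png

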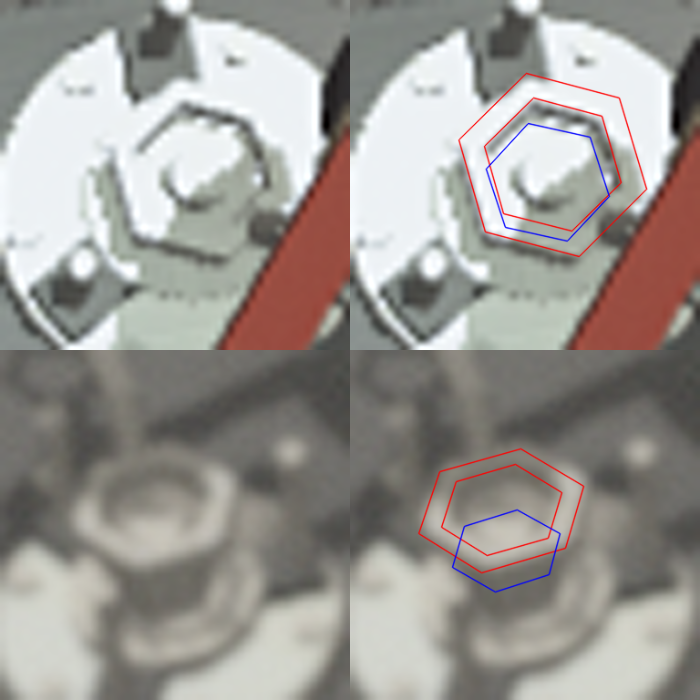

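>>> {"method": "carry_out", "body": {
  "series": [
    [0, -0.04, -0.2, 0, 0, 0, 0],
    [0, 0, -0.2, 0, 0, 0, 0],
    [0, 0, -0.1, 0, 0, 0, 0],
    [0, 0, -0.1, 0, 0, 0, 0],
    [0, 0, -0.1, 0, 0, 0, 0],
    [0, 0, 0, 0, 0, 0, 0]
  ]
}}

```text
t: 16.7
tool_pos: [0.524, -0.2156, 0.0778]
tool_rot: [-2.891, -1.229, 0.001]
contact_force: [-0.6, 0.0, -5.0]
opening: 0.01
```

```bash
python3 look.py h 48
```

```text
16.7 tcp [ 0.524  -0.2156  0.0778] th 46.05 ring [ 0.5865 -0.1508] F [-0.6  0.  -5. ] W [-0.023  0.016  0.027] tau? -0.01 z [-8.e-04  4.e-04 -1.e+00]
```

View pics/lk_h.png

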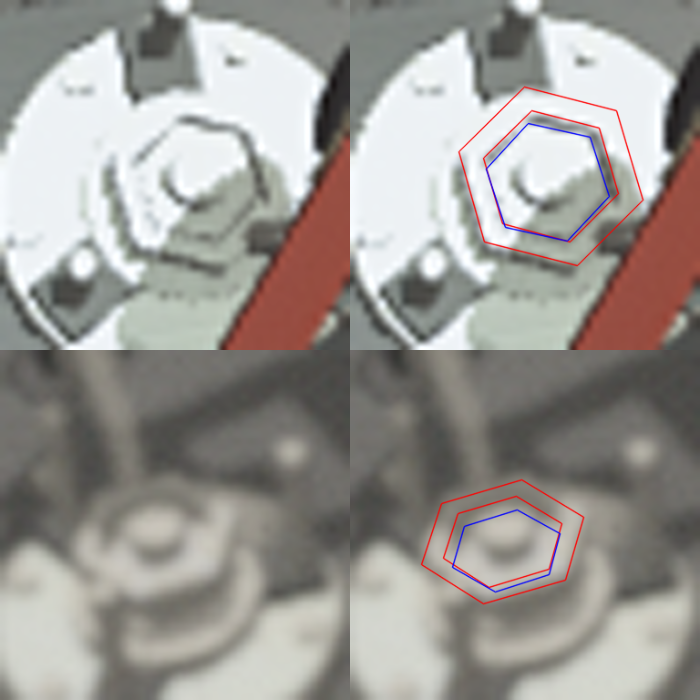

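Ring underside is about 60 mm, already past the nut's top with no contact. I'll lower it fully.

>>> {"method": "carry_out", "body": {
  "series": [
    [0, 0, -0.12, 0, 0, 0, 0],
    [0, 0, -0.12, 0, 0, 0, 0],
    [0, 0, -0.12, 0, 0, 0, 0],
    [0, 0, -0.12, 0, 0, 0, 0],
    [0, 0, 0, 0, 0, 0, 0]
  ]
}}

```text
t: 17.3
tool_pos: [0.5238, -0.2155, 0.0655]
tool_rot: [-2.89, -1.228, 0.001]
contact_force: [0.1, -0.3, -4.9]
opening: 0.01
```

```bash
python3 look.py i 48;  python3 arc.py 46 -28 27 .524 -.2156
```

```text
17.3 tcp [ 0.5238 -0.2155  0.0655] th 46.05 ring [ 0.5863 -0.1507] F [ 0.1 -0.3 -4.9] W [-0.042 -0.05  -0.004] tau? 0.02 z [-1.2e-03  7.0e-04 -1.0e+00]
[[-0.11, 0.11, 0.0, 0.0, 0.0, -0.48, 0.0], [-0.12, 0.13, 0.0, 0.0, 0.0, -0.48, 0.0], [-0.11, 0.13, 0.0, 0.0, 0.0, -0.48, 0.0], [-0.1, 0.14, 0.0, 0.0, 0.0, -0.47, 0.0], [-0.1, 0.15, 0.0, 0.0, 0.0, -0.48, 0.0], [-0.08, 0.14, 0.0, 0.0, 0.0, -0.48, 0.0], [-0.08, 0.16, 0.0, 0.0, 0.0, -0.48, 0.0], [-0.08, 0.15, 0.0, 0.0, 0.0, -0.48, 0.0], [-0.07, 0.16, 0.0, 0.0, 0.0, -0.48, 0.0], [-0.05, 0.16, 0.0, 0.0, 0.0, -0.47, 0.0], [-0.06, 0.17, 0.0, 0.0, 0.0, -0.48, 0.0], [-0.04, 0.16, 0.0, 0.0, 0.0, -0.48, 0.0], [-0.03, 0.17, 0.0, 0.0, 0.0, -0.48, 0.0], [-0.03, 0.17, 0.0, 0.0, 0.0, -0.48, 0.0], [-0.02, 0.17, 0.0, 0.0, 0.0, -0.48, 0.0], [-0.01, 0.18, 0.0, 0.0, 0.0, -0.47, 0.0], [-0.0, 0.17, 0.0, 0.0, 0.0, -0.48, 0.0], [0.0, 0.17, 0.0, 0.0, 0.0, -0.48, 0.0], [0.02, 0.17, 0.0, 0.0, 0.0, -0.48, 0.0], [0.02, 0.17, 0.0, 0.0, 0.0, -0.48, 0.0], [0.03, 0.17, 0.0, 0.0, 0.0, -0.48, 0.0], [0.04, 0.17, 0.0, 0.0, 0.0, -0.47, 0.0], [0.05, 0.16, 0.0, 0.0, 0.0, -0.48, 0.0], [0.05, 0.17, 0.0, 0.0, 0.0, -0.48, 0.0], [0.06, 0.16, 0.0, 0.0, 0.0, -0.48, 0.0], [0.07, 0.16, 0.0, 0.0, 0.0, -0.48, 0.0], [0.08, 0.15, 0.0, 0.0, 0.0, -0.48, 0.0]] [ 0.50725 -0.10885] -28.026147130902366
```

>>> {"method": "carry_out", "body": {
  "series": [
    [-0.11, 0.11, 0, 0, 0, -0.48, 0],
    [-0.12, 0.13, 0, 0, 0, -0.48, 0],
    [-0.11, 0.13, 0, 0, 0, -0.48, 0],
    [-0.1, 0.14, 0, 0, 0, -0.47, 0],
    [-0.1, 0.15, 0, 0, 0, -0.48, 0],
    [-0.08, 0.14, 0, 0, 0, -0.48, 0],
    [-0.08, 0.16, 0, 0, 0, -0.48, 0],
    [-0.08, 0.15, 0, 0, 0, -0.48, 0],
    [-0.07, 0.16, 0, 0, 0, -0.48, 0],
    [-0.05, 0.16, 0, 0, 0, -0.47, 0]
  ]
}}

```text
t: 18.4
tool_pos: [0.5024, -0.1801, 0.0668]
tool_rot: [3.099, 0.508, 0.002]
contact_force: [0.8, -0.9, -4.2]
opening: 0.0102
```

```bash
python3 look.py j 34
```

```text
18.4 tcp [ 0.5024 -0.1801  0.0668] th 18.61 ring [ 0.5877 -0.1513] F [ 0.8 -0.9 -4.2] W [-0.062 -0.094  0.262] tau? 0.36 z [ 1.5e-03 -8.0e-04 -1.0e+00]
```

>>> {"method": "carry_out", "body": {
  "series": [
    [-0.06, 0.17, 0, 0, 0, -0.48, 0],
    [-0.04, 0.16, 0, 0, 0, -0.48, 0],
    [-0.03, 0.17, 0, 0, 0, -0.48, 0],
    [-0.03, 0.17, 0, 0, 0, -0.48, 0],
    [-0.02, 0.17, 0, 0, 0, -0.48, 0],
    [-0.01, 0.18, 0, 0, 0, -0.47, 0]
  ]
}}

```text
t: 19.1
tool_pos: [0.4975, -0.1549, 0.0667]
tool_rot: [3.14, 0.06, 0.002]
contact_force: [0.5, -1.2, -4.6]
opening: 0.0103
```

```bash
python3 look.py k 17;python3 arc.py 2.4 -28 26 .4973 -.1550
```

```text
19.1 tcp [ 0.4975 -0.1549  0.0667] th 2.21 ring [ 0.5874 -0.1514] F [ 0.5 -1.2 -4.6] W [-0.26  -0.091  0.194] tau? 0.3 z [ 0.001  -0.0011 -1.    ]
[[-0.02, 0.08, 0.0, 0.0, 0.0, -0.2, 0.0], [-0.0, 0.07, 0.0, 0.0, 0.0, -0.21, 0.0], [-0.0, 0.08, 0.0, 0.0, 0.0, -0.2, 0.0], [-0.0, 0.07, 0.0, 0.0, 0.0, -0.21, 0.0], [0.0, 0.07, 0.0, 0.0, 0.0, -0.2, 0.0], [0.01, 0.08, 0.0, 0.0, 0.0, -0.2, 0.0], [0.0, 0.07, 0.0, 0.0, 0.0, -0.21, 0.0], [0.01, 0.07, 0.0, 0.0, 0.0, -0.2, 0.0], [0.01, 0.07, 0.0, 0.0, 0.0, -0.21, 0.0], [0.01, 0.08, 0.0, 0.0, 0.0, -0.2, 0.0], [0.02, 0.07, 0.0, 0.0, 0.0, -0.2, 0.0], [0.01, 0.07, 0.0, 0.0, 0.0, -0.21, 0.0], [0.02, 0.07, 0.0, 0.0, 0.0, -0.2, 0.0], [0.01, 0.08, 0.0, 0.0, 0.0, -0.21, 0.0], [0.02, 0.07, 0.0, 0.0, 0.0, -0.2, 0.0], [0.02, 0.07, 0.0, 0.0, 0.0, -0.21, 0.0], [0.02, 0.07, 0.0, 0.0, 0.0, -0.2, 0.0], [0.02, 0.07, 0.0, 0.0, 0.0, -0.2, 0.0], [0.03, 0.07, 0.0, 0.0, 0.0, -0.21, 0.0], [0.02, 0.07, 0.0, 0.0, 0.0, -0.2, 0.0], [0.03, 0.06, 0.0, 0.0, 0.0, -0.21, 0.0], [0.03, 0.07, 0.0, 0.0, 0.0, -0.2, 0.0], [0.03, 0.07, 0.0, 0.0, 0.0, -0.2, 0.0], [0.03, 0.06, 0.0, 0.0, 0.0, -0.21, 0.0], [0.03, 0.07, 0.0, 0.0, 0.0, -0.2, 0.0], [0.04, 0.07, 0.0, 0.0, 0.0, -0.21, 0.0]] [ 0.5073  -0.10875] -28.024058921446724
```

>>> {"method": "carry_out", "body": {
  "series": [
    [0, 0.08, 0, 0, 0, -0.2, 0],
    [0, 0.07, 0, 0, 0, -0.21, 0],
    [0, 0.08, 0, 0, 0, -0.2, 0],
    [0, 0.07, 0, 0, 0, -0.21, 0],
    [0, 0.07, 0, 0, 0, -0.2, 0]
  ]
}}

```text
t: 19.7
tool_pos: [0.4975, -0.1454, 0.0666]
tool_rot: [3.139, -0.102, 0.002]
contact_force: [2.0, -2.8, -4.7]
opening: 0.01
```

```bash
cat > st.py <<'E'
from h import *
o,R,th=state();x,y,z=o["tool_pos"];f=o["contact_force"];w=o["wrist_torque"]
r=[x-.5869,y+.1513]
print(o["t"],o["tool_pos"].round(4),"th",np.degrees(th).round(2),"F",f.round(1),"W",w.round(3),"tau",round(r[0]*f[1]-r[1]*f[0]+w[2],3),"ring",round(x+.09*np.cos(th),4),round(y+.09*np.sin(th),4))
E
python3 st.py
```

```text
19.7 [ 0.4975 -0.1454  0.0666] th -3.71 F [ 2.  -2.8 -4.7] W [-0.51  -0.321  0.135] tau 0.378 ring 0.5873 -0.1512
```

>>> {"method": "carry_out", "body": {
  "series": [
    [0.01, 0.08, 0, 0, 0, -0.2, 0],
    [0, 0.07, 0, 0, 0, -0.21, 0],
    [0.01, 0.07, 0, 0, 0, -0.2, 0],
    [0.01, 0.07, 0, 0, 0, -0.21, 0]
  ]
}}

```text
t: 20.1
tool_pos: [0.4982, -0.138, 0.0665]
tool_rot: [3.133, -0.231, 0.001]
contact_force: [2.4, -3.5, -4.2]
opening: 0.01
```

```bash
python3 st.py
```

```text
20.1 [ 0.4982 -0.138   0.0665] th -8.42 F [ 2.4 -3.5 -4.2] W [-0.52  -0.547  0.102] tau 0.381 ring 0.5872 -0.1512
```

Torque sits at 0.38 N m, the running friction. Next, three rows per call.

>>> {"method": "carry_out", "body": {
  "series": [
    [0.01, 0.08, 0, 0, 0, -0.2, 0],
    [0.02, 0.07, 0, 0, 0, -0.2, 0],
    [0.01, 0.07, 0, 0, 0, -0.21, 0]
  ]
}}

```text
t: 20.4
tool_pos: [0.4991, -0.1326, 0.0665]
tool_rot: [3.124, -0.326, 0.001]
contact_force: [3.8, -4.0, -4.4]
opening: 0.0101
```

```bash
python3 st.py
```

```text
20.4 [ 0.4991 -0.1326  0.0665] th -11.91 F [ 3.8 -4.  -4.4] W [-0.714 -0.656  0.082] tau 0.363 ring 0.5872 -0.1511
```

>>> {"method": "carry_out", "body": {
  "series": [
    [0.02, 0.07, 0, 0, 0, -0.2, 0],
    [0.01, 0.08, 0, 0, 0, -0.21, 0],
    [0.02, 0.07, 0, 0, 0, -0.2, 0]
  ]
}}

```text
t: 20.7
tool_pos: [0.5004, -0.1272, 0.0665]
tool_rot: [3.113, -0.421, 0.002]
contact_force: [4.2, -4.2, -4.7]
opening: 0.0104
```

```bash
python3 st.py
```

```text
20.7 [ 0.5004 -0.1272  0.0665] th -15.41 F [ 4.2 -4.2 -4.7] W [-0.759 -0.467  0.048] tau 0.307 ring 0.5872 -0.1511
```

>>> {"method": "carry_out", "body": {
  "series": [
    [0.04, 0.07, 0, 0, 0, -0.21, 0],
    [0.03, 0.07, 0, 0, 0, -0.2, 0],
    [0.02, 0.07, 0, 0, 0, -0.2, 0]
  ]
}}

```text
t: 21.0
tool_pos: [0.5021, -0.1218, 0.0663]
tool_rot: [3.099, -0.516, -0.001]
contact_force: [0.7, -4.3, -2.1]
opening: 0.0098
```

```bash
python3 st.py
```

```text
21.0 [ 0.5021 -0.1218  0.0663] th -18.9 F [ 0.7 -4.3 -2.1] W [-0.857 -0.183 -0.016] tau 0.329 ring 0.5872 -0.1509
```

>>> {"method": "carry_out", "body": {
  "series": [
    [0.03, 0.07, 0, 0, 0, -0.21, 0],
    [0.02, 0.07, 0, 0, 0, -0.2, 0],
    [0.03, 0.06, 0, 0, 0, -0.21, 0]
  ]
}}

```text
t: 21.3
tool_pos: [0.5039, -0.1169, 0.0662]
tool_rot: [3.081, -0.611, -0.002]
contact_force: [-1.8, -4.9, -2.2]
opening: 0.0103
```

```bash
python3 st.py
```

```text
21.3 [ 0.5039 -0.1169  0.0662] th -22.43 F [-1.8 -4.9 -2.2] W [-0.976  0.168  0.114] tau 0.587 ring 0.5871 -0.1513
```

>>> {"method": "carry_out", "body": {
  "series": [
    [0.03, 0.07, 0, 0, 0, -0.2, 0]
  ]
}}

```text
t: 21.4
tool_pos: [0.5046, -0.1153, 0.0661]
tool_rot: [3.074, -0.641, -0.002]
contact_force: [-1.1, -6.4, -1.8]
opening: 0.0101
```

```bash
python3 st.py
```

```text
21.4 [ 0.5046 -0.1153  0.0661] th -23.56 F [-1.1 -6.4 -1.8] W [-1.136  0.154  0.137] tau 0.703 ring 0.5871 -0.1513
```

>>> {"method": "carry_out", "body": {
  "series": [
    [0.03, 0.07, 0, 0, 0, -0.2, 0],
    [0, 0, 0, 0, 0, 0, 0]
  ]
}}

```text
t: 21.6
tool_pos: [0.5052, -0.1138, 0.0661]
tool_rot: [3.067, -0.67, -0.002]
contact_force: [-1.9, -7.6, -2.1]
opening: 0.0101
```

```bash
python3 st.py
```

```text
21.6 [ 0.5052 -0.1138  0.0661] th -24.65 F [-1.9 -7.6 -2.1] W [-1.297  0.182  0.154] tau 0.843 ring 0.587 -0.1513
```

>>> {"method": "carry_out", "body": {
  "series": [
    [0.03, 0.07, 0, 0, 0, -0.2, 0],
    [0, 0, 0, 0, 0, 0, 0]
  ]
}}

```text
t: 21.8
tool_pos: [0.5059, -0.1122, 0.0661]
tool_rot: [3.06, -0.701, -0.002]
contact_force: [-1.0, -8.1, -2.9]
opening: 0.0102
```

```bash
python3 st.py
```

```text
21.8 [ 0.5059 -0.1122  0.0661] th -25.79 F [-1.  -8.1 -2.9] W [-1.36   0.13   0.303] tau 0.998 ring 0.5869 -0.1514
```

>>> {"method": "carry_out", "body": {
  "series": [
    [0.03, 0.07, 0, 0, 0, -0.2, 0],
    [0, 0, 0, 0, 0, 0, 0]
  ]
}}

```text
t: 22.0
tool_pos: [0.5067, -0.1107, 0.0661]
tool_rot: [3.052, -0.731, -0.002]
contact_force: [-1.9, -9.0, -2.6]
opening: 0.0102
```

```bash
python3 st.py
```

```text
22.0 [ 0.5067 -0.1107  0.0661] th -26.92 F [-1.9 -9.  -2.6] W [-1.5    0.163  0.348] tau 1.15 ring 0.5869 -0.1515
```

>>> {"method": "carry_out", "body": {
  "series": [
    [0.02, 0.04, 0, 0, 0, -0.1, 0],
    [0, 0, 0, 0, 0, 0, 0],
    [0, 0, 0, 0, 0, 0, 0],
    [0, 0, 0, 0, 0, 0, 0],
    [0, 0, 0, 0, 0, 0, 0]
  ]
}}

```text
t: 22.5
tool_pos: [0.5071, -0.11, 0.0661]
tool_rot: [3.048, -0.745, -0.002]
contact_force: [-2.2, -8.4, -3.0]
opening: 0.01
```

```bash
python3 st.py; python3 look.py l -13
```

```text
22.5 [ 0.5071 -0.11    0.0661] th -27.48 F [-2.2 -8.4 -3. ] W [-1.583  0.16   0.4  ] tau 1.162 ring 0.5869 -0.1515
22.5 tcp [ 0.5071 -0.11    0.0661] th -27.48 ring [ 0.5869 -0.1515] F [-2.2 -8.4 -3. ] W [-1.583  0.16   0.4  ] tau? 1.16 z [-0.0021 -0.0031 -1.    ]
```

View pics/lk_l.png

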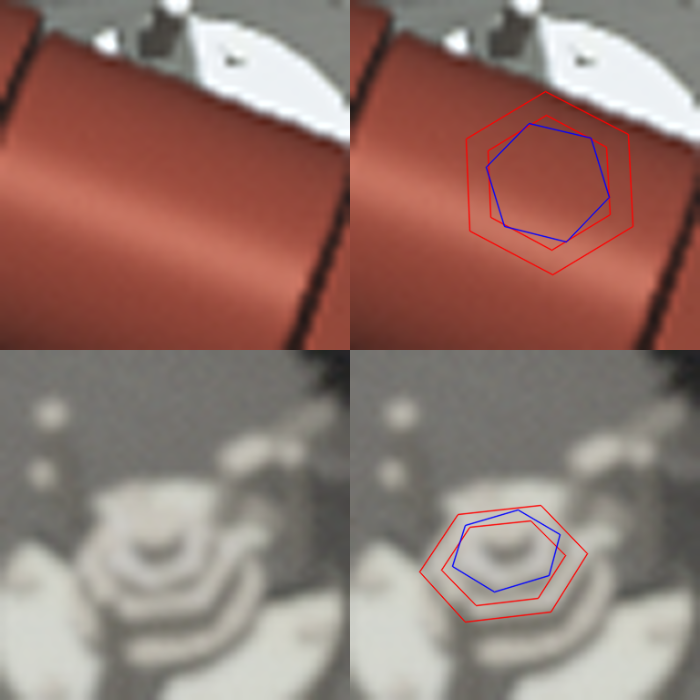

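```bash
python3 arc.py -27.5 -12.5 5 .5069 -.1095
```

```text
[[-0.08, -0.17, 0.0, 0.0, 0.0, 0.52, 0.0], [-0.08, -0.17, 0.0, 0.0, 0.0, 0.53, 0.0], [-0.06, -0.18, 0.0, 0.0, 0.0, 0.52, 0.0], [-0.06, -0.18, 0.0, 0.0, 0.0, 0.52, 0.0], [-0.04, -0.18, 0.0, 0.0, 0.0, 0.53, 0.0]] [ 0.4989 -0.1315] -12.488505767572434
```

>>> {"method": "carry_out", "body": {
  "series": [
    [-0.08, -0.17, 0, 0, 0, 0.52, 0],
    [-0.08, -0.17, 0, 0, 0, 0.53, 0],
    [-0.06, -0.18, 0, 0, 0, 0.52, 0],
    [-0.06, -0.18, 0, 0, 0, 0.52, 0],
    [-0.04, -0.18, 0, 0, 0, 0.53, 0],
    [0, 0, 0, 0, 0, 0, 0]
  ]
}}

```text
t: 23.2
tool_pos: [0.4994, -0.1305, 0.0657]
tool_rot: [-3.121, 0.345, 0.002]
contact_force: [1.7, -2.7, -4.8]
opening: 0.0099
```

```bash
python3 st.py
```

```text
23.2 [ 0.4994 -0.1305  0.0657] th -12.61 F [ 1.7 -2.7 -4.8] W [-0.54  -0.22  -0.226] tau -0.021 ring 0.5872 -0.1501
```

>>> {"method": "carry_out", "body": {
  "series": [
    [0.01, -0.05, 0, 0, 0, 0, 0],
    [0, 0, 0.2, 0, 0, 0, 0],
    [0, 0, 0.4, 0, 0, 0, 0],
    [0, 0, 0.5, 0, 0, 0, 0],
    [0, 0, 0.6, 0, 0, 0, 0],
    [0, 0, 0.8, 0, 0, 0, 0],
    [0, 0, 1, 0, 0, 0, 0],
    [0, 0, 0.5, 0, 0, 0, 0],
    [0, 0, 0, 0, 0, 0, 0]
  ]
}}

```text
t: 24.1
tool_pos: [0.5018, -0.1326, 0.1699]
tool_rot: [3.121, -0.342, 0.009]
contact_force: [0.1, 0.1, -3.7]
opening: 0.0097
```

```bash
python3 st.py; python3 - <<'E'
from h import *
import pickle
o,R,th=state();P=both();x,y,z=o["tool_pos"]
dr=lambda p,a:[(proj(p,m),(0,0,255)) for m in spmodel(x,y,a,z-.018)]
crop(P["scene"],(215,190),40,"up_s.png",8,dr(P["scene"],th)); crop(P["top"],(295,150),40,"up_t.png",8,dr(P["top"],th))
im=np.hstack([cv2.imread("pics/up_s.png"),cv2.imread("pics/up_t.png")]);cv2.imwrite("pics/up.png",cv2.resize(im,(800,400)))
E
```

```text
24.1 [ 0.5018 -0.1326  0.1699] th -12.49 F [ 0.1  0.1 -3.7] W [-0.003  0.029 -0.051] tau -0.061 ring 0.5897 -0.152
```

View pics/up.png

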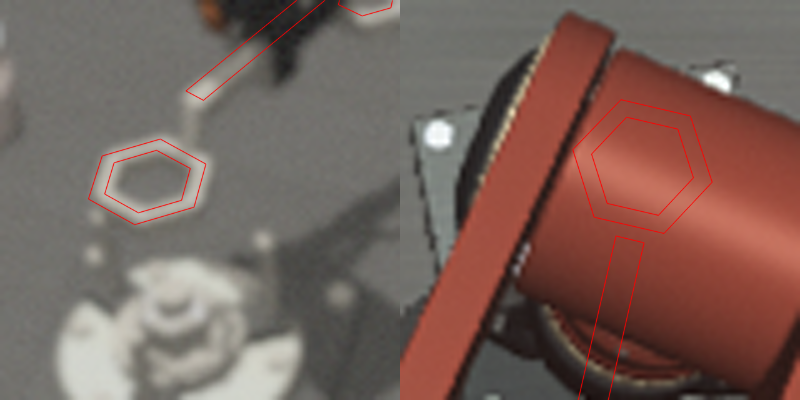

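>>> {"method": "carry_out", "body": {
  "series": [
    [0.17, 0.87, 0, 0, 0, 0.23, 0],
    [0.17, 0.87, 0, 0, 0, 0.23, 0],
    [0.17, 0.87, 0, 0, 0, 0.23, 0],
    [0.17, 0.87, 0, 0, 0, 0.23, 0],
    [0.17, 0.87, 0, 0, 0, 0.23, 0],
    [0.17, 0.87, 0, 0, 0, 0.23, 0],
    [0.17, 0.87, 0, 0, 0, 0.23, 0],
    [0.17, 0.87, 0, 0, 0, 0.23, 0],
    [0.17, 0.87, 0, 0, 0, 0.23, 0],
    [0.17, 0.87, 0, 0, 0, 0.23, 0],
    [0.17, 0.87, 0, 0, 0, 0.23, 0],
    [0.17, 0.87, 0, 0, 0, 0.23, 0]
  ]
}}

```text
t: 25.4
tool_pos: [0.5499, 0.1298, 0.164]
tool_rot: [3.14, 0.092, -0.006]
contact_force: [0.6, -0.2, -4.5]
opening: 0.0102
```

>>> {"method": "carry_out", "body": {
  "series": [
    [0, 0, 0, 0, 0, 0, 0],
    [0, 0, 0, 0, 0, 0, 0],
    [0, 0, 0, 0, 0, 0, 0]
  ]
}}

```text
t: 25.7
tool_pos: [0.5503, 0.1284, 0.1651]
tool_rot: [3.14, 0.09, -0.004]
contact_force: [-1.1, -0.3, -3.8]
opening: 0.0105
```

```bash
python3 st.py; python3 - <<'E'
from h import *
import pickle
P=both();pickle.dump(P,open("p2.pkl","wb")); P0=pickle.load(open("p0.pkl","rb"))
cv2.imwrite("pics/m.png",np.vstack([np.hstack([cv2.resize(P[n]["frame"],(400,300)) for n in P]),np.hstack([cv2.resize(cv2.absdiff(P[n]["frame"],P0[n]["frame"]),(400,300)) for n in P])]))
T=P["top"]; crop(T,(295,154),16,"n1.png",12,[]); a=cv2.imread("pics/n1.png")
ims=[a]
for ph in(-8,-14): 
  crop(T,(295,154),16,"n1.png",12,[(proj(T,hexa(.5856,-.1504,np.radians(ph),.036,.068)),(255,0,0)),(proj(T,hexa(.5856,-.1504,np.radians(ph),.036,.046)),(0,160,0))]);ims.append(cv2.imread("pics/n1.png"))
cv2.imwrite("pics/nut_end.png",cv2.resize(np.hstack(ims),(800,267)))
E
```

```text
25.7 [0.5503 0.1284 0.1651] th 3.28 F [-1.1 -0.3 -3.8] W [-0.034  0.028  0.029] tau 0.356 ring 0.6402 0.1335
```

View pics/m.png

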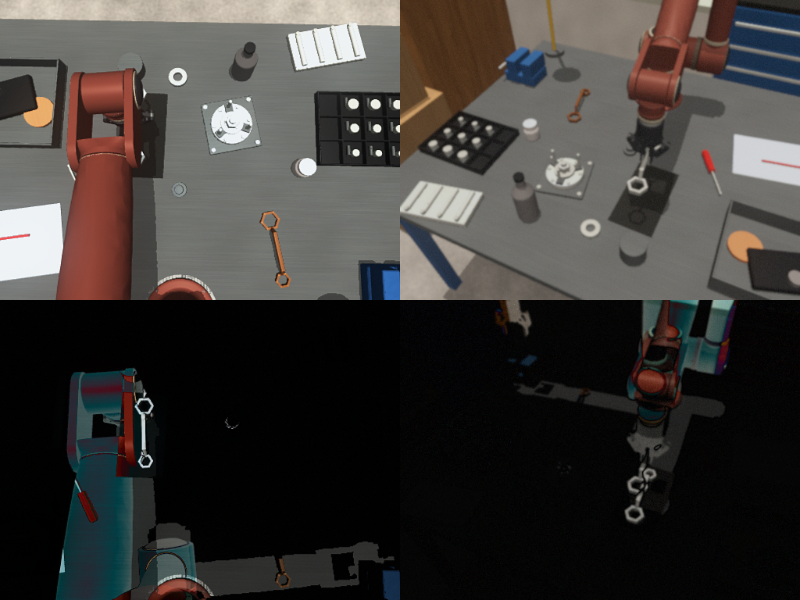

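View pics/nut_end.png

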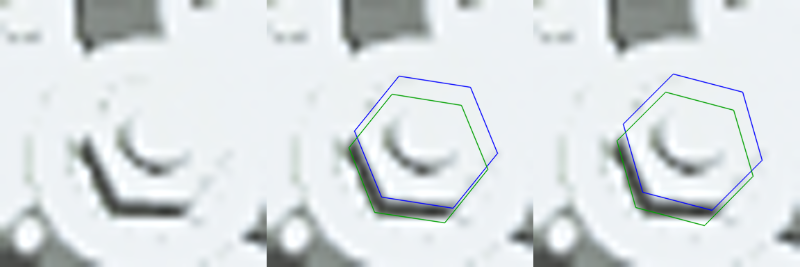

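>>> {"method": "carry_out", "body": {
  "series": [
    [0.06, 0, -0.8, 0, 0, 0, 0],
    [0, 0, -0.8, 0, 0, 0, 0],
    [0, 0, -0.8, 0, 0, 0, 0],
    [0, 0, -0.8, 0, 0, 0, 0],
    [0, 0, -0.8, 0, 0, 0, 0],
    [0, 0, -0.6, 0, 0, 0, 0],
    [0, 0, -0.4, 0, 0, 0, 0],
    [0, 0, -0.3, 0, 0, 0, 0],
    [0, 0, -0.2, 0, 0, 0, 0],
    [0, 0, 0, 0, 0, 0, 0],
    [0, 0, 0, 0, 0, 0, 0]
  ]
}}

```text
t: 26.9
tool_pos: [0.5531, 0.1291, 0.0295]
tool_rot: [-3.14, -0.091, -0.002]
contact_force: [0.5, 0.3, -4.6]
opening: 0.0099
```

```bash
python3 st.py
```

```text
26.9 [0.5531 0.1291 0.0295] th 3.31 F [ 0.5  0.3 -4.6] W [-0.025 -0.037 -0.045] tau -0.198 ring 0.643 0.1343
```

>>> {"method": "carry_out", "body": {
  "series": [
    [0, 0, -0.1, 0, 0, 0, 0],
    [0, 0, -0.1, 0, 0, 0, 0],
    [0, 0, -0.06, 0, 0, 0, 0],
    [0, 0, 0, 0, 0, 0, 0]
  ]
}}

```text
t: 27.3
tool_pos: [0.5525, 0.129, 0.0221]
tool_rot: [3.14, 0.091, -0.0]
contact_force: [-0.8, 0.4, -4.5]
opening: 0.0099
```

```bash
python3 st.py
```

```text
27.3 [0.5525 0.129  0.0221] th 3.32 F [-0.8  0.4 -4.5] W [-0.012  0.055 -0.038] tau 0.173 ring 0.6423 0.1342
```

>>> {"method": "carry_out", "body": {
  "series": [
    [0, 0, -0.05, 0, 0, 0, 0],
    [0, 0, -0.04, 0, 0, 0, 0],
    [0, 0, 0, 0, 0, 0, 0]
  ]
}}

```text
t: 27.6
tool_pos: [0.5526, 0.129, 0.0219]
tool_rot: [3.14, 0.091, -0.002]
contact_force: [-7.9, -1.1, 8.7]
opening: 0.0101
```

```bash
python3 st.py
```

```text
27.6 [0.5526 0.129  0.0219] th 3.32 F [-7.9 -1.1  8.7] W [-0.142  1.042 -0.05 ] tau 2.212 ring 0.6425 0.1342
```

Contact with the mat; releasing slowly, then rising straight up.

>>> {"method": "carry_out", "body": {
  "series": [
    [0, 0, 0.03, 0, 0, 0, 0],
    [0, 0, 0, 0, 0, 0, 0.2],
    [0, 0, 0, 0, 0, 0, 0.4],
    [0, 0, 0, 0, 0, 0, 0.7],
    [0, 0, 0, 0, 0, 0, 0.9],
    [0, 0, 0, 0, 0, 0, 0.9],
    [0, 0, 0, 0, 0, 0, 0.9],
    [0, 0, 0.3, 0, 0, 0, 0.9],
    [0, 0, 0.6, 0, 0, 0, 0.9],
    [0, 0, 0.8, 0, 0, 0, 0.9],
    [0, 0, 1, 0, 0, 0, 0.9],
    [0, 0, 1, 0, 0, 0, 0.9]
  ]
}}

```text
t: 28.8
tool_pos: [0.5528, 0.129, 0.1156]
tool_rot: [-3.14, -0.091, -0.002]
contact_force: [0.9, 1.0, -0.9]
opening: 0.0767
```

>>> {"method": "carry_out", "body": {
  "series": [
    [0, 0, 1, 0, 0, 0, 0.9],
    [0, -1, 1, 0, 0, 0, 0.9],
    [-0.4, -1, 0, 0, 0, 0, 0.9],
    [-0.4, -1, 0, 0, 0, 0, 0.9],
    [-0.4, -1, 0, 0, 0, 0, 0.9],
    [-0.4, -1, 0, 0, 0, 0, 0.9],
    [-0.4, -1, 0, 0, 0, 0, 0.9],
    [-0.4, -1, 0, 0, 0, 0, 0.9],
    [-0.4, -1, 0, 0, 0, 0, 0.9],
    [-0.4, -1, 0, 0, 0, 0, 0.9],
    [-0.4, -1, 0, 0, 0, 0, 0.9],
    [-0.4, -1, 0, 0, 0, 0, 0.9]
  ]
}}

```text
t: 30.0
tool_pos: [0.4524, -0.1471, 0.165]
tool_rot: [3.139, 0.091, 0.003]
contact_force: [1.0, 0.0, 0.0]
opening: 0.0769
```

>>> {"method": "carry_out", "body": {
  "series": [
    [-0.4, -1, 0, 0, 0, 0, 0.9],
    [-0.4, -1, 0, 0, 0, 0, 0.9],
    [-0.4, -1, 0, 0, 0, 0, 0.9],
    [-0.4, -1, 0, 0, 0, 0, 0.9],
    [0, -1, 0, 0, 0, 0, 0.9],
    [0, -1, 0, 0, 0, 0, 0.9],
    [0, -1, 0, 0, 0, 0, 0.9],
    [0, -1, 0, 0, 0, 0, 0.9],
    [0, -1, 0, 0, 0, 0, 0.9],
    [0, 0, 0, 0, 0, 0, 0.9],
    [0, 0, 0, 0, 0, 0, 0.9]
  ]
}}

```text
t: 31.1
tool_pos: [0.4126, -0.3713, 0.1644]
tool_rot: [3.14, 0.09, 0.001]
contact_force: [-0.0, 0.2, 0.1]
opening: 0.0769
```

```bash
python3 st.py; python3 - <<'E'
from h import *
import pickle
P=both();P0=pickle.load(open("p0.pkl","rb"))
cv2.imwrite("pics/e.png",np.vstack([np.hstack([cv2.resize(P[n]["frame"],(400,300)) for n in P]),np.hstack([cv2.resize(cv2.absdiff(P[n]["frame"],P0[n]["frame"]),(400,300)) for n in P])]))
T=P["top"]; crop(T,(185,170),50,"e_t.png",7,[(proj(T,m),(0,0,255)) for m in spmodel(.5525,.1285,np.radians(3.3))]);
print(back(T,[[183.4,169.9]],0))
for n in P:
  for c in("mat","spanner"): print(n,c,ctrl.mark_of(P[n],c)[:2])
E
```

```text
31.1 [ 0.4126 -0.3713  0.1644] th 3.27 F [-0.   0.2  0.1] W [-0.013  0.008  0.078] tau 0.037 ring 0.5025 -0.3661
[[0.55593523 0.13481247 0.        ]]
top mat [{'position': [0.3555, 0.4523], 'p': 0.91}]
top spanner [{'position': [0.3584, 0.4497], 'p': 0.69}]
scene mat [{'position': [0.6115, 0.6453], 'p': 0.98}]
scene spanner [{'position': [0.6043, 0.6424], 'p': 0.9}, {'position': [0.4521, 0.3453], 'p': 0.68}]
```

View pics/e.png

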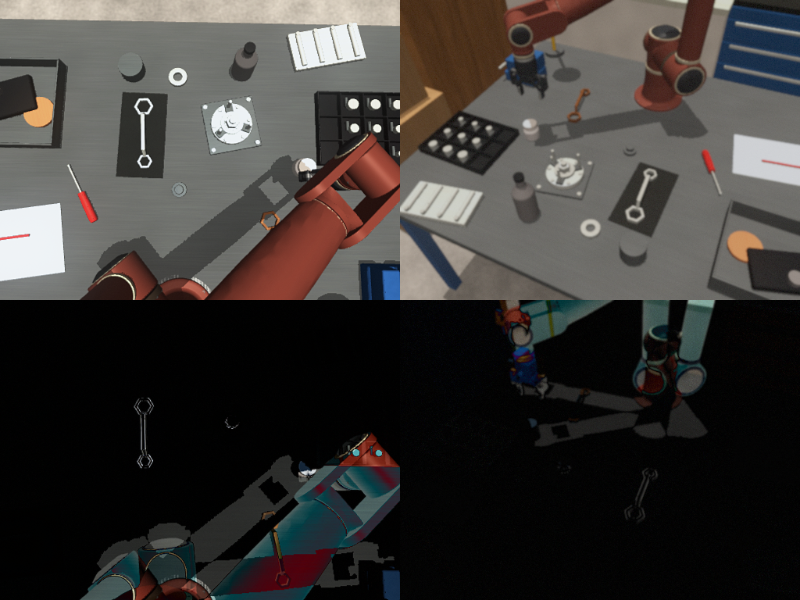

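View pics/e_t.png

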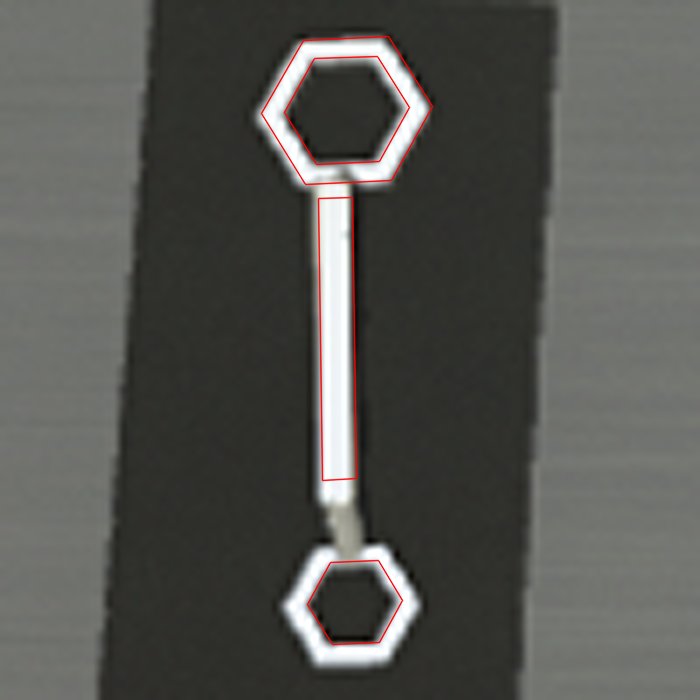

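```bash
python3 -c "
from station import ctrl
print(ctrl.finish_job())"
```

```text
the job is handed in; nothing more can be done
None
```

I tightened the nut in two swings with a lift-off and refit between them, put the spanner back on its mat, and handed the job in at about 31 s. No verdict was reported.

- **Tightening:** The torque, worked out from the wrist readings, held at about 0.3–0.38 N m while the nut ran. It then climbed steadily to 1.16 N m against the stop, and I held it there for about 0.5 s. The highest reading at any check was 1.16 N m.
- **Nut position:** In the top picture the nut's hexagon ended about 98° clockwise of where it started, which fits the 93–113° expected. I could not read the nut joint directly, so the stop is inferred from the rise in torque.
- **Spanner on the mat:** The last pictures show it lying flat and level within a few mm of where it started, close to the mat's centre.
- **Other things on the bench:** Comparing the first and last pictures showed only the spanner, the nut, the arm and its shadows changed. The arm partly covers the jar in the last top picture, but the jar looks in place in the scene view. The gripper was clear of everything at hand-in.
- **Disagreements:**
  - **Ring centre:** the robot and camera positions for it differed by about 1 mm, giving side forces of up to 6 N in the first swing, which I corrected on the way.
  - **Spanner in the jaws:** it probably turned a few degrees in the jaws during the final pull. The torque rose more slowly per degree than the shaft's stiffness predicts, about 0.14 against 0.21 N m.

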